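# Set up a stepped shaft on V-blocks for cross-drilling

## Robot

A 7-joint arm with a two-finger parallel gripper is mounted at the origin on the work surface. World frame = base frame: x ahead of the robot, y to its left, z up, the work surface at z = 0. Lengths are in m, angles in rad, forces in N, time in s.
With the tool pointing down it reaches from about 0.4 to 0.85 m from the base axis. Payload 10.4 kg.
Tool frame: the origin (TCP) lies midway between the tips of the shut fingers; the grasp point (between the pads) lies 19 mm behind it; y points along the fingers, z is the direction in which the jaws open and shut, and the axes are right-handed (so a half turn about y gives the same grasp; the last joint's range is limited). The gripper opens to 85 mm and grips with 20 to 120 N. Pads are 22 mm wide; open, the fingers measure 114 mm over their backs; the gripper's body (76 mm by 85 mm) begins 54 mm behind the grasp point. The pads swing forward as they close: fully open they stand 13 mm farther back than shut.
Start: joints at [1.22, 0.332, -0.065, 1.46, 0.022, 1.35, -0.088], TCP at [0.201, -0.592, 0.231] pointing down, gripper open.
Joint ranges: [-2.6, 2.6], [-0.5, 2.12], [-1.47, 1.34], [0.16, 2.42], [-1.27, 4.41], [0.06, 2.06], [-2.6, 2.6]. Speed limits (rad/s): [2.22, 2.22, 2.79, 2.79, 3.14, 3.14, 3.14].

## Interface

Orientations are given as a unit quaternion [x, y, z, w].
In Python, from bench import robot, viewer gives the robot as it stands.
- The arm moves only by the tool step_arm, never from a script. Its argument "series" is a list of rows, each a list of 7 numbers: the shift along the tool's x, y, z in m, then the turn, a rotation vector about the tool's x, y, z in degrees, then the opening in per cent of the stroke, from 0 (shut) to 100 (fully open). A call has exactly 8 rows; each row shifts and turns the commanded pose from where the row before left it, along the tool's axes as they then stand; what a row does not reach is not made up. A row lasts 1/12 s, in which the tool goes at most 41.7 mm and 7.16 degrees, less where a joint would pass 70% of its speed; a pose out of reach is approached as far as the arm can. A call is refused whole if a number of a shift passes 0.0417 or a number of a turn 7.16, either way. A call with a gripper value outside its range is refused whole. The fingers move at their own pace and stop on an object; the grip force is fixed at half the most. Time passes only in rows, so rows that do not move let the fingers close, or fill a call up. It gives the time, the measured TCP pose, the force and the opening at its end, in the units of the state.
- robot.state(): the state, without advancing time (a new reading comes with each control period).
- viewer.snapshot(name): name is "scene" or "top"; returns a dict with "pixels" (480x640x3 uint8, red, green, blue), "z_map" (480x640 float32, m along the optical axis (not along the pixel's ray), 0 where there is no reading), "K" (3x3 intrinsics, pixels), "xyz" and "orientation" of the camera in the world. Camera axes: x right, y down, z forward; pixel columns grow to the right and rows downward; lengths in m; the calibration is good to about 2 mm. A picture is of the moment at which its call begins.
- robot.job_done(): hands the job in, once; it reports no verdict.
The state is a dict: "time": time; "q": joint angles; "qd": joint speeds; "tau": joint torques, N m; "eef_pos": TCP position; "tool_rot": TCP orientation; "ft_force": force on the tool from outside, world axes, zero at the start; "moment": the same for the moment, N m; "width": finger opening in m.
Only numpy, scipy, OpenCV 4.12 (cv2) and the standard library are available. Lean on these libraries where they do the work, as an engineer would, in place of code of your own. Each camera call takes 0.05 s, during which the arm holds its last target.

## Task

Set up the stepped shaft on the drilling plate for cross-drilling (left and right as the robot sees them, along the plate's long side): put the flat packing 70 mm left of the drill hole with one V-block centred on top of it, the other V-block directly on the plate 70 mm right of the hole, vees in line with each other and the hole, and lay the shaft in both vees, thin end left on the packed block, so that it lies level with its mid-length over the hole. Then stand the stop block upright on the plate close up against the thin end of the shaft, its broad face square to it. Let go of everything and leave the oil can and the tin where they are.

Things in the scene. Friction and masses are not known exactly. Their poses are not given: they have to be found in the camera images.
- drill_hole (a point): Mouth centre of the 26 mm drill hole in the middle of the fixed dark iron drilling plate (150 x 330 mm, 20 thick, top face at this point's height; a dark clamping slot 54 either side along it). y runs along the plate's long side to the robot's left, x across it away from the robot, z up.
- packing_mid (a point): Packing: flat bright steel plate 66 mm (its x) x 46 (its y), 10 thick, lying flat on the bench. The point is its centre, 5 above its underside; z up.
- vblock_a_mid (a point): One of two identical bright steel V-blocks, standing upright: 60 mm wide (its x), 36 thick (its y), 45 high, with a 90-degree vee cut in the top, 44 wide and 22 deep, running right through along its y. The point is the block's centre, 22.5 above its foot; z up. 0.62 kg.
- vblock_b_mid (a point): The other V-block, identical to the first; the same sizes, point and axes. Either may go on either side.
- shaft_mid (a point): Stepped solid aluminium shaft, 230 mm long, lying on the bench, 0.58 kg; y runs along it to the thin end, it may roll. Point: on the axis at mid-length. Diameter 40 from -115 to +15, 26 from +15 to +115; it balances at -22. In a vee the 40 part's axis lies 51.3 above the V-block's foot, the 26 part's 41.4; with the packing it is level.
- stop_block_mid (a point): Stop block: bright steel set-up block with round holes through it, 51 mm wide (its x), 25 thick (its y) and 76 high, standing upright on its 51 x 25 end. The point is its centre, 38 above its foot; z up. About 0.62 kg.
- oiler: Bystander: green oil can, diameter 68 mm, 150 high with a thin bent spout; origin under its centre. Leave alone.
- tin: Bystander: round steel tin of paste, diameter 68 mm, 45 high; origin under its centre. Leave alone.
Not all that is in view belongs to the job. Leave any pink or turquoise look-alike of the part that bears stop_block_mid alone. Leave any brown look-alike of the part that bears vblock_a_mid alone.

How it is judged:
At the end, for the whole second after the job is handed in: From the hole: packing 70 mm left, V-block on it (to 10 mm), other V-block 70 mm right, shaft mid over hole, all within 12 mm; vees within 7 deg, shaft 6 deg of the plate and 2 of level, thin end left; stop upright, gap under 10 mm, centred to 15, square to 11 deg; all at rest (x of packing_mid in the frame of drill_hole between -0.012 and 0.012 m and y of packing_mid in the frame of drill_hole between 0.058 and 0.082 m and z of packing_mid in the frame of drill_hole between 0.002 and 0.008 m and angle between each of vblock_a_mid, vblock_b_mid, stop_block_mid's own z axis and vertical below 0.05 rad and angle between the y axis of each of vblock_a_mid, vblock_b_mid and the y axis of drill_hole, either way round below 0.12 rad and ((x of vblock_a_mid in the frame of drill_hole between -0.012 and 0.012 m and y of vblock_a_mid in the frame of drill_hole between 0.058 and 0.082 m and z of vblock_a_mid in the frame of drill_hole between 0.0295 and 0.0355 m and x of vblock_b_mid in the frame of drill_hole between -0.012 and 0.012 m and y of vblock_b_mid in the frame of drill_hole between -0.082 and -0.058 m and z of vblock_b_mid in the frame of drill_hole between 0.0195 and 0.0255 m and horizontal distance between vblock_a_mid and packing_mid below 0.01 m) or (x of vblock_b_mid in the frame of drill_hole between -0.012 and 0.012 m and y of vblock_b_mid in the frame of drill_hole between 0.058 and 0.082 m and z of vblock_b_mid in the frame of drill_hole between 0.0295 and 0.0355 m and x of vblock_a_mid in the frame of drill_hole between -0.012 and 0.012 m and y of vblock_a_mid in the frame of drill_hole between -0.082 and -0.058 m and z of vblock_a_mid in the frame of drill_hole between 0.0195 and 0.0255 m and horizontal distance between vblock_b_mid and packing_mid below 0.01 m)) and x of shaft_mid in the frame of drill_hole between -0.012 and 0.012 m and y of shaft_mid in the frame of drill_hole between -0.012 and 0.012 m and z of shaft_mid in the frame of drill_hole between 0.0474 and 0.0554 m and angle between the y axis of shaft_mid and the y axis of drill_hole, either way round below 0.1 rad and angle between shaft_mid's own y axis and vertical between 1.5358 and 1.6058 rad and y of stop_block_mid in the frame of drill_hole above 0.1 m and y of stop_block_mid in the frame of shaft_mid between 0.1255 and 0.1375 m and x of stop_block_mid in the frame of drill_hole between -0.015 and 0.015 m and z of stop_block_mid in the frame of drill_hole between 0.035 and 0.041 m and angle between the y axis of stop_block_mid and the y axis of drill_hole, either way round below 0.2 rad and linear speed of each of vblock_a, vblock_b, packing, shaft, stop_block below 0.01 m/s); the robot touches nothing.
It fails at once if the oiler was moved by more than 30 mm or tipped (distance of oiler from where it was at the start of the episode above 0.03 m or angle between oiler's own z axis and vertical above 0.4 rad).
It fails at once if the tin was moved by more than 30 mm or tipped (distance of tin from where it was at the start of the episode above 0.03 m or angle between tin's own z axis and vertical above 0.4 rad).
It also fails if it takes over 120 s, if anything falls off the work surface, if the arm or the gripper's body presses on something with over 40 N, if the wrist force passes 120 N, or if a joint passes its speed limit or range.

## Working session

There is one attempt and no reset: what is moved stays moved. The work goes in short steps, Python scripts to look and compute and a tool call to move; the robot and the scene stay as the last step left them, time stands still between calls to the robot, and variables do not carry over. Pictures are saved under pics/ and viewed, and the job is handed in when it is done.

Besides the shell and the picture viewer there is one more tool, called after "Request:" as a command line: name --pt "numbers of a row" for each row, then --argument value for the rest. step_arm: Moves the arm, as the interface text tells. Its arguments: {"type":"object","properties":{"series":{"type":"array"}},"required":["series"]}

```bash
ls; mkdir -p pics; python3 - <<'E'
from bench import robot, viewer
import cv2,json
s=robot.state()
for k in s: print(k,s[k])
for n in("scene","top"):
    d=viewer.snapshot(n); cv2.imwrite(f"pics/{n}0.png",d["pixels"][:,:,::-1]); print(n,d["K"],d["xyz"],d["orientation"])
E
```

```text
pics
time 0.0
q [ 1.22038053  0.33285675 -0.06470727  1.46100664  0.02162988  1.34992567
 -0.08848213]
qd [ 0.00072923  0.00039562  0.00038335 -0.00038578 -0.00129516 -0.00084243
  0.00138901]
tau [ 9.89557338e-04 -6.25447655e+01  4.98011615e-02 -3.91599727e+01
  1.62143289e-02  1.00646235e-02  1.19640899e-05]
eef_pos [ 0.20108901 -0.59133079  0.23049424]
tool_rot [-0.11552215  0.69814245 -0.69711003  0.11527948]
ft_force [-0.13603486  0.88969163  0.02977746]
moment [-0.00342509  0.00171387 -0.0091985 ]
width 0.08563208737281142
scene [[489.36101036   0.         314.6305276 ]
 [  0.         489.36101036 235.26324685]
 [  0.           0.           1.        ]] [ 1.24443511 -0.75778717  0.76508454] [ 0.82048368  0.33026255 -0.17080911 -0.434232  ]
top [[457.13869695   0.         323.36441395]
 [  0.         457.13869695 234.37638268]
 [  0.           0.           1.        ]] [0.36131311 0.01595807 1.14512296] [ 0.70742801 -0.70178221  0.06257952 -0.05595667]
```

View pics/scene0.png

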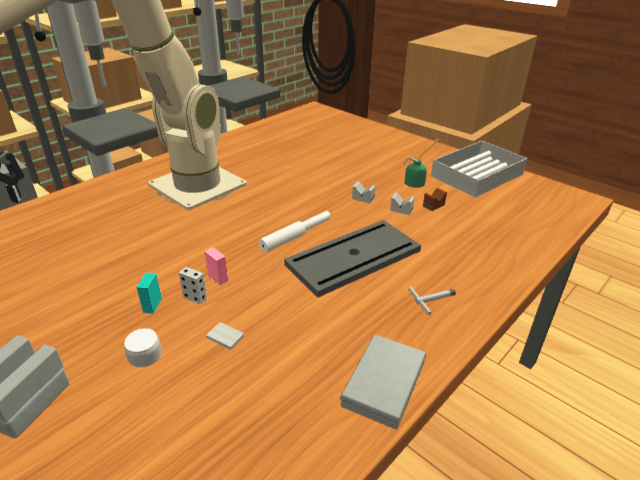

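View pics/top0.png

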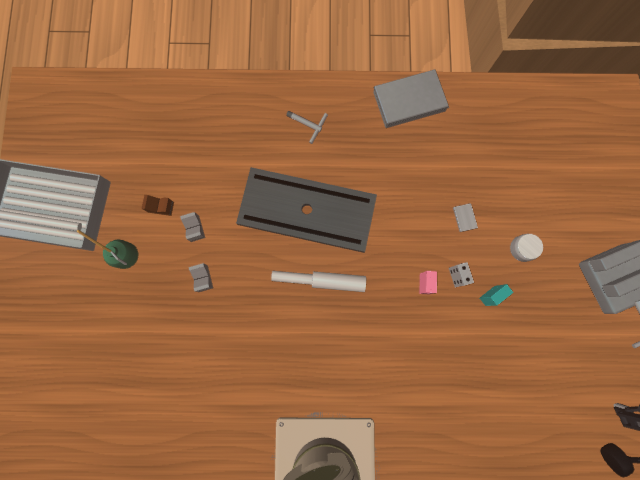

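The two views show:
- **Drilling plate:** around (307,209) in top, hole at the same spot, turned about 10°.
- **Shaft:** (272–366, 281), thin end left.
- **V-blocks:** (192,227) and (200,278), with the brown look-alike at (158,205).
- **Packing:** (466,217).
- **Stop block:** with holes, (461,274), between the pink (428,282) and turquoise (497,295) look-alikes.
- **Tin:** (527,247).
- **Oil can:** (120,254).

Next I'll take enlarged crops and depth clouds.

```bash
cat > h.py <<'E'
import numpy as np,cv2
from scipy.spatial.transform import Rotation as R
def world(d):
    z=d["z_map"].astype(float);K=d["K"];v,u=np.mgrid[:480,:640]
    c=np.stack([(u-K[0,2])/K[0,0]*z,(v-K[1,2])/K[1,1]*z,z],-1)
    w=c@R.from_quat(d["orientation"]).as_matrix().T+np.array(d["xyz"]);w[z==0]=np.nan
    return w
def proj(d,p):
    c=(np.atleast_2d(p)-np.array(d["xyz"]))@R.from_quat(d["orientation"]).as_matrix()
    return np.c_[d["K"][0,0]*c[:,0]/c[:,2]+d["K"][0,2],d["K"][1,1]*c[:,1]/c[:,2]+d["K"][1,2]]
def ray(d,u,v,z):
    K=d["K"];r=R.from_quat(d["orientation"]).as_matrix()@np.array([(u-K[0,2])/K[0,0],(v-K[1,2])/K[1,1],1])
    o=np.array(d["xyz"]);return o+r*(z-o[2])/r[2]
def crop(d,u,v,w,h,s,name):
    c=d["pixels"][v-h:v+h,u-w:u+w,::-1];cv2.imwrite("pics/"+name,cv2.resize(c,None,fx=s,fy=s,interpolation=cv2.INTER_CUBIC))
E
python3 - <<'E'
from h import *
from bench import robot, viewer
t=viewer.snapshot("top");s=viewer.snapshot("scene")
np.save("t.npy",t,allow_pickle=True);np.save("s.npy",s,allow_pickle=True)
def box(w,lo,hi,zmin,zmax):
    m=(w[...,0]>lo[0])&(w[...,0]<hi[0])&(w[...,1]>lo[1])&(w[...,1]<hi[1])&(w[...,2]>zmin)&(w[...,2]<zmax);return w[m]
for n,d in(("top",t),("scene",s)):
    w=world(d); np.save(n+"w.npy",w)
    m=(w[...,2]<0.008)&(w[...,2]>-.01)&(w[...,0]>.3)&(w[...,0]<.8)&(abs(w[...,1])<.5)
    print(n,"bench z",np.nanmedian(w[m][:,2]),w[m][:,2].std())
w=world(t)
for nm,u,v in [("hole",307,209),("va",192,227),("vb",200,278),("shaft",320,281),("pack",466,217),("stop",461,274),("pink",428,282),("turq",497,295),("tin",527,247),("oil",120,254),("brown",158,205)]:
    p=w[v,u];q=proj(s,p)[0];print(nm,p.round(4),q.round(0))
crop(t,180,240,60,50,6,"c_v.png");crop(t,465,255,60,55,6,"c_s.png");crop(t,310,240,80,75,5,"c_p.png")
E
```

```text
top bench z -0.00011232695624041611 0.002228328947407213
scene bench z -0.0006889500859096342 0.001708638410838673
hole [ 0.6214  0.0484 -0.0017] [353. 259.]
va [0.5674 0.3336 0.0219] [401. 203.]
vb [0.4407 0.3067 0.0233] [363. 192.]
shaft [0.4345 0.0135 0.0414] [293. 223.]
pack [ 0.6008 -0.355   0.0142] [223. 332.]
stop [ 0.4511 -0.3169  0.0757] [193. 270.]
pink [ 0.4318 -0.2388  0.0758] [216. 252.]
turq [ 0.4029 -0.3986  0.0766] [149. 277.]
tin [ 0.5213 -0.4922  0.0421] [142. 338.]
oil [0.493  0.488  0.0646] [412. 166.]
brown [0.6217 0.4202 0.0263] [433. 198.]
```

View pics/c_v.png

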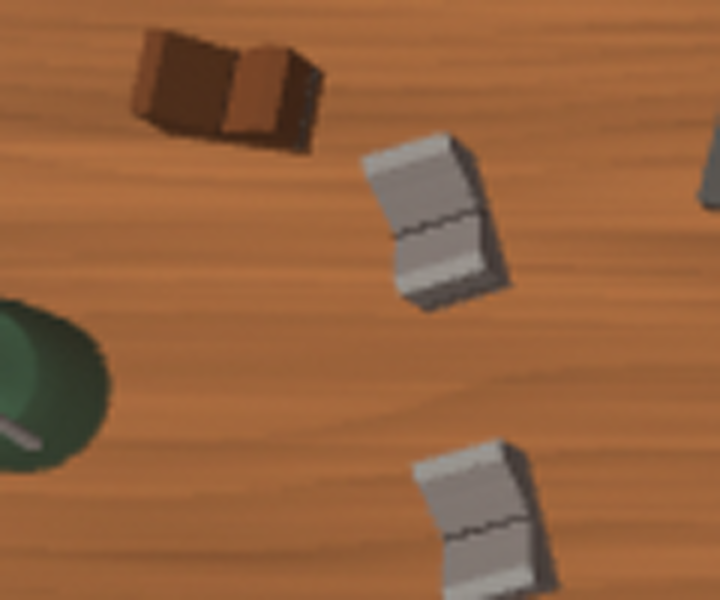

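View pics/c_s.png

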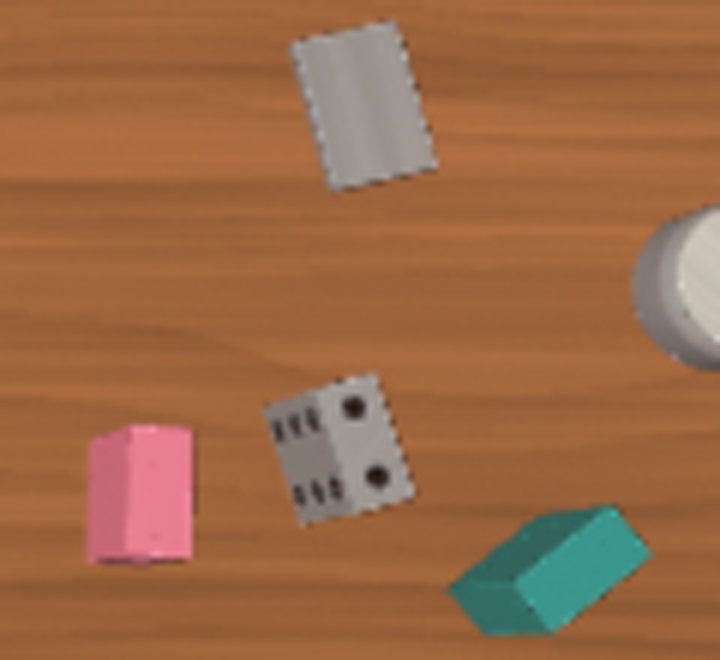

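View pics/c_p.png

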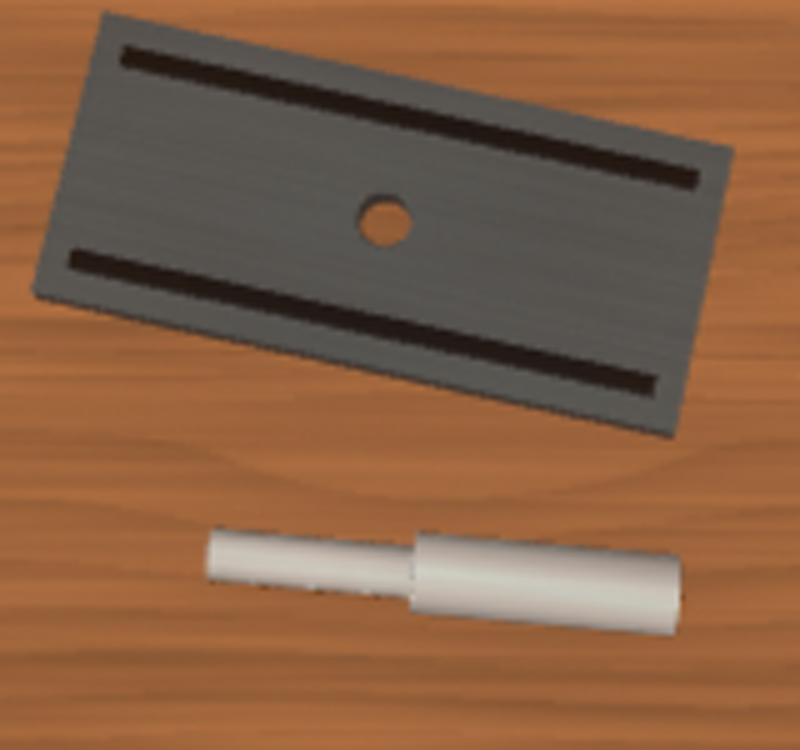

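The crops are clear. In the V crop (origin 120,190, ×6) both vee lines are legible, the stop's holes show, and the shaft's thin end is on the left. Now I'll fit poses from both views' clouds.

```bash
cat > fit.py <<'E'
from h import *
def sel(w,c,r,z0,z1):
    m=(np.hypot(w[...,0]-c[0],w[...,1]-c[1])<r)&(w[...,2]>z0)&(w[...,2]<z1);return w[m]
def rect(p):
    (c,wh,a)=cv2.minAreaRect((p[:,:2]*1000).astype(np.float32))
    b=cv2.boxPoints((c,wh,a));e=[b[1]-b[0],b[2]-b[1]];L=e[0] if np.linalg.norm(e[0])>np.linalg.norm(e[1]) else e[1]
    ang=np.degrees(np.arctan2(L[1],L[0]));ang=(ang+90)%180-90
    return "c=(%.1f,%.1f) size=%.1fx%.1f longdir=%.1fdeg zmed=%.1f n=%d"%(c[0],c[1],max(wh),min(wh),ang,np.median(p[:,2])*1000,len(p))
objs={"plate":((.617,.048),.2,.016,.026),"pack":((.6,-.355),.06,.006,.016),"va":((.565,.333),.05,.0415,.05),"vb":((.44,.307),.05,.0415,.05),"stop":((.445,-.317),.045,.072,.082)}
if __name__=="__main__":
  from bench import viewer
  for n in("top","scene"):
    d=viewer.snapshot(n);w=world(d)
    for k,(c,r,a,b) in objs.items():
        p=sel(w,c,r,a,b);print(n,k,rect(p) if len(p)>5 else len(p))
    p=w[(abs(w[...,0]-.44)<.06)&(abs(w[...,1]-.02)<.15)&(w[...,2]>.012)&(w[...,2]<.06)]
    print(n,"shaft",rect(p))
    for lo,hi in((.032,.06),(.018,.030)):
        pass
    for k,c in(("tin",(.52,-.49)),("oil",(.493,.488))):
        p=sel(w,c,.07,.01,.06);q=sel(w,c,.07,.04,.2);print(n,k,rect(p),"z",q[:,2].max())
E
python3 fit.py
```

```text
top plate c=(606.9,42.5) size=360.8x336.6 longdir=32.8deg zmed=20.0 n=7361
top pack c=(597.8,-347.6) size=77.9x71.9 longdir=-64.8deg zmed=9.8 n=456
top va c=(567.6,331.8) size=60.2x36.0 longdir=18.2deg zmed=44.4 n=134
top vb c=(442.0,304.9) size=59.9x36.3 longdir=16.3deg zmed=44.7 n=145
top stop c=(452.8,-327.5) size=50.5x27.2 longdir=17.9deg zmed=75.8 n=239
top shaft c=(439.3,17.9) size=229.4x40.1 longdir=85.5deg zmed=33.7 n=1298
top tin c=(523.1,-496.6) size=65.0x64.2 longdir=-30.6deg zmed=43.5 n=703 z 0.0502744813801661
top oil c=(496.6,500.1) size=66.6x61.3 longdir=-28.4deg zmed=46.2 n=357 z 0.15313011078400018
scene plate c=(572.4,60.5) size=335.6x251.5 longdir=78.0deg zmed=19.4 n=4674
scene pack c=(603.5,-354.3) size=69.1x48.6 longdir=13.6deg zmed=9.1 n=520
scene va c=(569.6,330.3) size=61.4x41.9 longdir=21.3deg zmed=44.1 n=56
scene vb c=(444.9,304.6) size=60.7x37.0 longdir=11.6deg zmed=44.2 n=45
scene stop c=(453.9,-328.0) size=53.3x27.9 longdir=18.2deg zmed=74.9 n=179
scene shaft c=(448.0,17.4) size=234.6x41.3 longdir=82.5deg zmed=30.1 n=883
scene tin c=(527.7,-499.3) size=65.9x64.9 longdir=-59.4deg zmed=42.4 n=1044 z 0.04840634044052983
scene oil c=(508.3,489.2) size=67.3x43.7 longdir=29.2deg zmed=36.8 n=313 z 0.15264080894276333
```

```bash
cat > fit2.py <<'E'
from fit import *
import sys
def mask_rect(d,w,c,r,z0,z1,k=3):
    m=((np.hypot(w[...,0]-c[0],w[...,1]-c[1])<r)&(w[...,2]>z0)&(w[...,2]<z1)).astype(np.uint8)
    m=cv2.morphologyEx(cv2.morphologyEx(m,cv2.MORPH_CLOSE,np.ones((3,3))),cv2.MORPH_OPEN,np.ones((k,k)))
    n,l,st,_=cv2.connectedComponentsWithStats(m);i=1+np.argmax(st[1:,4]);p=w[(l==i)&(w[...,2]>z0)&(w[...,2]<z1)]
    return rect(p)
if __name__=="__main__":
    t=np.load("t.npy",allow_pickle=True).item();s=np.load("s.npy",allow_pickle=True).item()
    for n,d in(("top",t),("scene",s)):
        w=world(d);print(n,"plate",mask_rect(d,w,(.617,.048),.2,.012,.028,5));print(n,"pack",mask_rect(d,w,(.6,-.355),.06,.006,.016))
    C=[ray(t,230+(x-2)/5,165+(y-2)/5,.02)[:2]*1000 for x,y in((103,13),(733,148),(673,437),(35,291))]
    C=np.array(C);print(C.round(1),C.mean(0),[np.linalg.norm(C[i]-C[i-1]).round(1) for i in range(4)])
    print("long ang",[np.degrees(np.arctan2(*(a-b)[::-1])).round(2) for a,b in((C[0],C[1]),(C[3],C[2]))])
    print("hole",ray(t,230+383/5,165+218/5,.02)*1000)
    crop(s,350,255,80,60,5,"sp.png")
E
python3 fit2.py
```

```text
top plate c=(618.0,48.8) size=330.5x151.7 longdir=77.9deg zmed=19.9 n=7555
top pack c=(601.7,-354.8) size=66.0x47.5 longdir=13.3deg zmed=9.7 n=448
scene plate c=(618.4,50.0) size=334.0x157.9 longdir=78.0deg zmed=19.3 n=4714
scene pack c=(603.6,-354.6) size=68.8x48.8 longdir=13.8deg zmed=9.0 n=514
[[ 724.5  194.3]
 [ 656.6 -127.2]
 [ 508.5  -95.6]
 [ 579.4  223.4]] [617.24399968  48.71420417] [np.float64(147.9), np.float64(328.7), np.float64(151.4), np.float64(326.8)]
long ang [np.float64(78.08), np.float64(77.47)]
hole [617.47959152  48.78247242  20.        ]
```

View pics/sp.png

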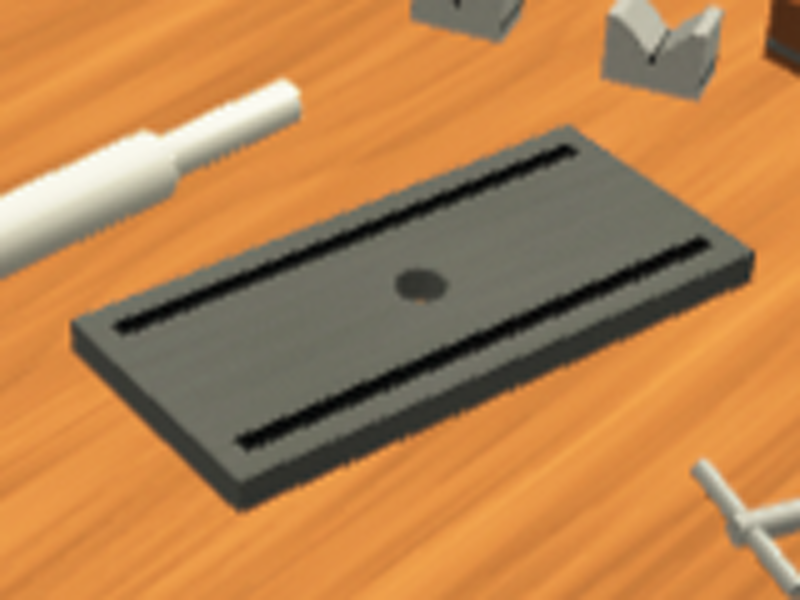

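```bash
python3 - <<'E'
from fit2 import *
from bench import robot
st=robot.state();print(R.from_quat(st["tool_rot"]).as_matrix().round(3))
t=np.load("t.npy",allow_pickle=True).item();s=np.load("s.npy",allow_pickle=True).item()
print("hole scene",ray(s,270+419/5,195+283/5,.02)*1000)
# vee lines top, z=.023
for n,a,b in(("A",(392,236),(487,208)),("B",(443,539),(530,515))):
    P=[ray(t,120+(x-2.5)/6,190+(y-2.5)/6,.023)*1000 for x,y in(a,b)];d=P[0]-P[1];print(n,(P[0]+P[1])/2,np.linalg.norm(d),"y dir",np.degrees(np.arctan2(d[1],d[0])))
# tops of V from top: edges (z=.045)
for n,cs in(("A",((362,160),(447,133),(510,287-0),(0,0))),):pass
# shaft: top ridge and cylinder fit using top + scene
from scipy.optimize import least_squares
def fit(w,lab):
    m=(abs(w[...,0]-.44)<.06)&(abs(w[...,1]-.018)<.14)&(w[...,2]>.008)&(w[...,2]<.06);p=w[m]
    def res(x):
        cx,cy,a,z=x;dx,dy=np.cos(a),np.sin(a);rel=p[:,:2]-[cx,cy];y=rel@[dx,dy];l=rel@[dy,-dx]
        r=np.where(y>.015,.013,.020);return np.clip(np.hypot(l,p[:,2]-z)-r,-.01,.01)
    best=least_squares(res,[.44,.0178,np.radians(85.5),.02],x_scale=[.01,.01,.1,.01],loss="soft_l1",f_scale=.001)
    x=best.x;a=x[2];rel=p[:,:2]-x[:2];y=rel@[np.cos(a),np.sin(a)];print(lab,x[:2]*1000,np.degrees(a),x[3]*1000,"ends",y.min(),y.max(),np.percentile(y,[.5,99.5]))
fit(world(t),"top");fit(world(s),"scene")
crop(s,385,200,60,45,6,"sv.png")
crop(s,210,300,80,60,5,"ss.png")
E
```

```text
[[-0.947 -0.     0.322]
 [-0.322  0.    -0.947]
 [ 0.    -1.    -0.   ]]
hole scene [619.63782793  50.16212741  20.        ]
A [568.28097776 331.21017029  23.        ] 40.53016772597227 y dir 107.47153397138665
B [442.13153027 305.20874726  23.        ] 36.256125824279 y dir 106.06993931443087
top [439.41610798  19.61276806] 85.4447673723708 19.70724311114904 ends -0.11632443664727275 0.11330466842412834 [-0.11503669  0.11135251]
scene [440.37799763  25.1844001 ] 85.43450022683434 19.122756753466234 ends -0.12410085224936451 0.10799050583864121 [-0.12306963  0.10572103]
```

View pics/sv.png

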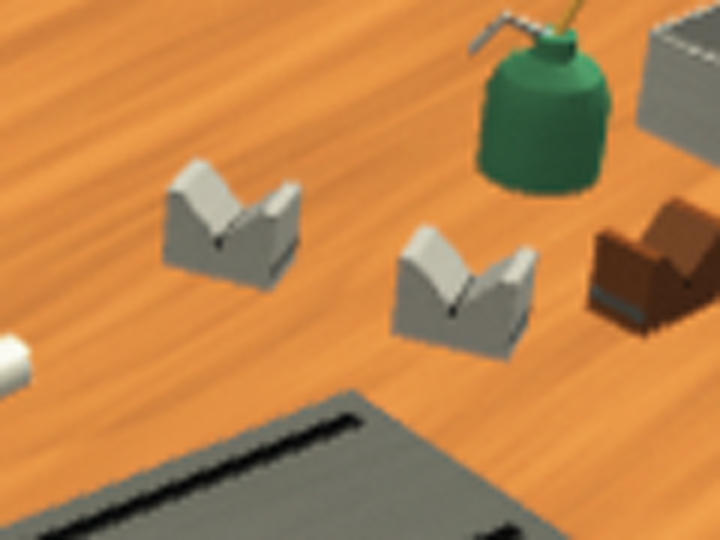

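View pics/ss.png

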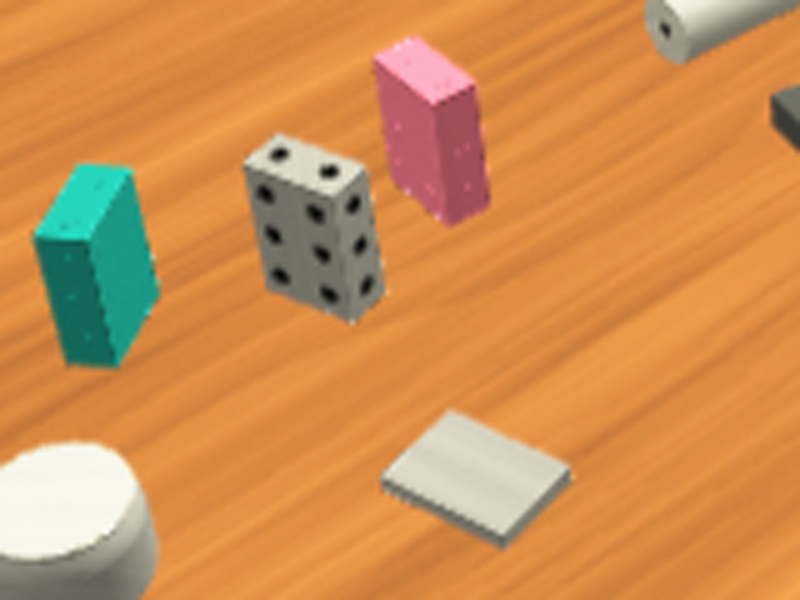

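```bash
cat > go.py <<'E'
import sys
from h import *
from bench import robot
def plan(x,y,z,phi):
    s=robot.state();M=R.from_quat(s["tool_rot"]).as_matrix();p=np.array(s["eef_pos"])
    cur=np.degrees(np.arctan2(M[1,2],M[0,2]));dt=(phi-cur+180)%360-180
    f=np.radians(phi);X=np.array([np.sin(f),-np.cos(f),0]);Y=np.array([0,0,-1]);Z=np.array([np.cos(f),np.sin(f),0])
    d=np.array([x,y,z])-p
    print("t=%.2f pos"%s["time"],p.round(4),"jaw %.1f"%cur,"tilt",M[2,1].round(4),"w %.1f"%(s["width"]*1000),"F",np.round(s["ft_force"],1))
    t=-dt;print("turn about tool y: %.2f deg (%d rows)"%(t,np.ceil(abs(t)/7.1)),"then shift tool x %.4f y %.4f z %.4f"%(d@X,d@Y,d@Z),"rows",np.ceil(abs(np.array([d@X,d@Y,d@Z])).max()/.035))
if __name__=="__main__": plan(*map(float,sys.argv[1:5]))
E
python3 go.py .6023 -.3547 .20 13.5
```

```text
t=0.30 pos [ 0.2012 -0.5916  0.2311] jaw -71.2 tilt -1.0 w 85.4 F [ 0.8 -0.  -0.6]
turn about tool y: -84.72 deg (12 rows) then shift tool x -0.1367 y 0.0311 z 0.4453 rows 13.0
```

Request:
step_arm --pt "0 0 0 0 -7.06 0 100" --pt "0 0 0 0 -7.06 0 100" --pt "0 0 0 0 -7.06 0 100" --pt "0 0 0 0 -7.06 0 100" --pt "0 0 0 0 -7.06 0 100" --pt "0 0 0 0 -7.06 0 100" --pt "0 0 0 0 -7.06 0 100" --pt "0 0 0 0 -7.06 0 100"

```text
time: 0.97
eef_pos: [0.2012, -0.5917, 0.2313]
tool_rot: [-0.433, 0.559, -0.559, 0.433]
ft_force: [0.4, 0.3, -0.6]
width: 0.0851
```

Request:
step_arm --pt "0 0 0 0 -7.06 0 100" --pt "0 0 0 0 -7.06 0 100" --pt "0 0 0 0 -7.06 0 100" --pt "0 0 0 0 -7.06 0 100" --pt "0 0 0 0 0 0 100" --pt "-0.0105 0 0.034 0 0 0 100" --pt "-0.0105 0 0.034 0 0 0 100" --pt "-0.0105 0 0.034 0 0 0 100"

```text
time: 1.63
eef_pos: [0.2936, -0.5368, 0.2313]
tool_rot: [-0.554, 0.44, -0.44, 0.554]
ft_force: [0.2, -0.4, 0.2]
width: 0.0853
```

Request:
step_arm --pt "-0.0105 0 0.034 0 0 0 100" --pt "-0.0105 0 0.034 0 0 0 100" --pt "-0.0105 0 0.034 0 0 0 100" --pt "-0.0105 0 0.034 0 0 0 100" --pt "-0.0105 0 0.034 0 0 0 100" --pt "-0.0105 0 0.034 0 0 0 100" --pt "0 0 0 0 0 0 100" --pt "0 0 0 0 0 0 100"

```text
time: 2.3
eef_pos: [0.4788, -0.4262, 0.2311]
tool_rot: [-0.555, 0.438, -0.438, 0.556]
ft_force: [-0.7, -1.0, 0.2]
width: 0.0857
```

```bash
python3 go.py .6023 -.3547 .05 13.5
```

```text
t=2.30 pos [ 0.4788 -0.4262  0.2311] jaw 13.5 tilt -1.0 w 85.7 F [-0.7 -1.   0.2]
turn about tool y: 0.04 deg (1 rows) then shift tool x -0.0407 y 0.1811 z 0.1368 rows 6.0
```

Request:
step_arm --pt "-0.0081 0.02 0.0274 0 0 0 100" --pt "-0.0081 0.02 0.0274 0 0 0 100" --pt "-0.0081 0.02 0.0274 0 0 0 100" --pt "-0.0081 0.03 0.0274 0 0 0 100" --pt "-0.0081 0.03 0.0272 0 0 0 100" --pt "0 0.03 0 0 0 0 100" --pt "0 0.03 0 0 0 0 100" --pt "0 0 0 0 0 0 100"

```text
time: 2.97
eef_pos: [0.5959, -0.3567, 0.0442]
tool_rot: [0.556, -0.442, 0.435, -0.554]
ft_force: [-2.3, 0.0, -0.5]
width: 0.0852
```

```bash
python3 go.py .6023 -.3547 0 13.5; python3 - <<'E'
from h import *
from bench import viewer
s=viewer.snapshot("scene");crop(s,225,310,70,60,5,"g1.png")
E
```

```text
t=2.97 pos [ 0.5959 -0.3567  0.0442] jaw 13.3 tilt -0.9999 w 85.2 F [-2.3  0.  -0.5]
turn about tool y: -0.19 deg (1 rows) then shift tool x -0.0004 y 0.0442 z 0.0067 rows 2.0
```

View pics/g1.png

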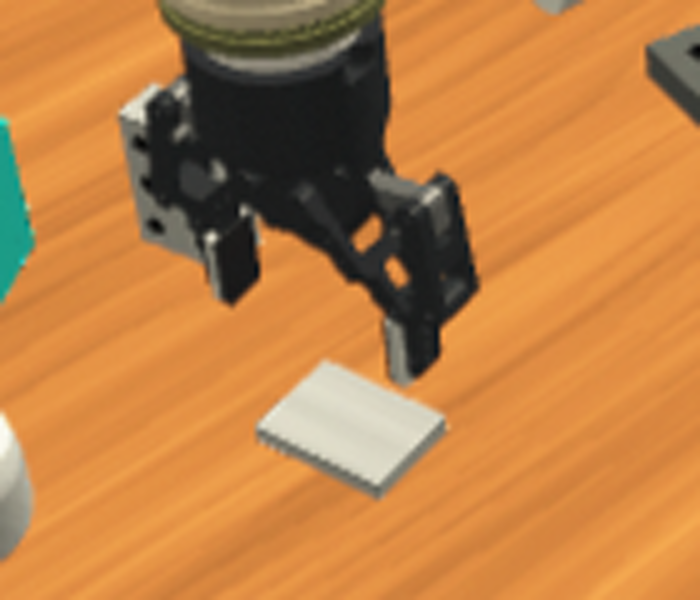

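The gripper (Robotiq-like) straddles the packing at about crop (350,430), roughly centred, still settling.

Request:
step_arm --pt "0 0 0 0 0 0 100" --pt "0 0 0 0 0 0 100" --pt "0 0 0 0 0 0 100" --pt "0 0 0 0 0 0 100" --pt "0 0 0 0 0 0 100" --pt "0 0 0 0 0 0 100" --pt "0 0 0 0 0 0 100" --pt "0 0 0 0 0 0 100"

```text
time: 3.68
eef_pos: [0.6003, -0.3571, 0.0515]
tool_rot: [0.555, -0.438, 0.438, -0.555]
ft_force: [0.1, 0.4, 1.3]
width: 0.0855
```

```bash
python3 go.py .6023 -.3547 0 13.5
```

```text
t=3.68 pos [ 0.6003 -0.3571  0.0515] jaw 13.5 tilt -1.0 w 85.5 F [0.1 0.4 1.3]
turn about tool y: -0.00 deg (1 rows) then shift tool x -0.0019 y 0.0515 z 0.0025 rows 2.0
```

Request:
step_arm --pt "-0.002 0.01 0.0025 0 0 0 100" --pt "0 0.01 0 0 0 0 100" --pt "0 0.01 0 0 0 0 100" --pt "0 0.01 0 0 0 0 100" --pt "0 0.008 0 0 0 0 100" --pt "0 0.004 0 0 0 0 100" --pt "0 0 0 0 0 0 100" --pt "0 0 0 0 0 0 100"

```text
time: 4.35
eef_pos: [0.6023, -0.3546, -0.0008]
tool_rot: [-0.555, 0.438, -0.438, 0.555]
ft_force: [1.2, -0.7, 1.0]
width: 0.0854
```

```bash
python3 go.py .6023 -.3547 -.004 13.5
```

```text
t=4.35 pos [ 0.6023 -0.3546 -0.0008] jaw 13.5 tilt -1.0 w 85.4 F [ 1.2 -0.7  1. ]
turn about tool y: -0.00 deg (1 rows) then shift tool x 0.0001 y 0.0032 z -0.0000 rows 1.0
```

Request:
step_arm --pt "0 0.003 0 0 0 0 80" --pt "0 0 0 0 0 0 75" --pt "0 0 0 0 0 0 70" --pt "0 0 0 0 0 0 60" --pt "0 0 0 0 0 0 60" --pt "0 0 0 0 0 0 60" --pt "0 0 0 0 0 0 60" --pt "0 0 0 0 0 0 60"

```text
time: 5.02
eef_pos: [0.6027, -0.3548, -0.0028]
tool_rot: [-0.555, 0.437, -0.438, 0.555]
ft_force: [-0.3, 1.2, 6.1]
width: 0.0637
```

```bash
python3 go.py .6023 -.3547 -.004 13.5; python3 - <<'E'
from h import *
from bench import viewer
s=viewer.snapshot("scene");crop(s,225,310,70,60,5,"g2.png")
E
```

```text
t=5.02 pos [ 0.6027 -0.3548 -0.0028] jaw 13.5 tilt -1.0 w 63.7 F [-0.3  1.2  6.1]
turn about tool y: -0.00 deg (1 rows) then shift tool x -0.0001 y 0.0012 z -0.0003 rows 1.0
```

View pics/g2.png

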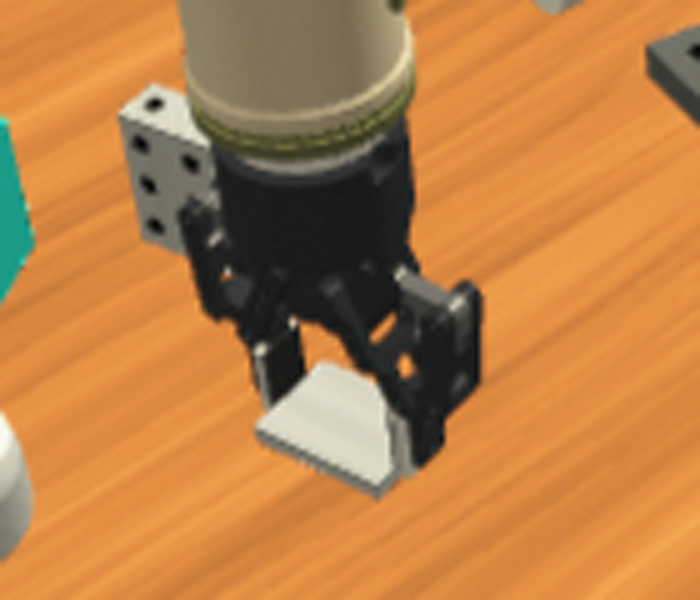

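Request:
step_arm --pt "0 0 0 0 0 0 40" --pt "0 0 0 0 0 0 40" --pt "0 0 0 0 0 0 40" --pt "0 -0.01 0 0 0 0 40" --pt "0 -0.015 0 0 0 0 40" --pt "0 -0.02 0 0 0 0 40" --pt "0 -0.025 0 0 0 0 40" --pt "0 -0.03 0 0 0 0 40"

```text
time: 5.73
eef_pos: [0.6015, -0.3542, 0.0972]
tool_rot: [0.555, -0.438, 0.437, -0.555]
ft_force: [-0.1, 0.1, -2.3]
width: 0.0639
```

```bash
python3 go.py .6327 .1176 .12 -12.1; python3 - <<'E'
from h import *
from bench import viewer
s=viewer.snapshot("scene");crop(s,225,290,70,60,5,"g3.png")
E
```

```text
t=5.73 pos [ 0.6015 -0.3542  0.0972] jaw 13.5 tilt -1.0 w 63.9 F [-0.1  0.1 -2.3]
turn about tool y: 25.61 deg (4 rows) then shift tool x -0.4678 y -0.0228 z -0.0684 rows 14.0
```

View pics/g3.png

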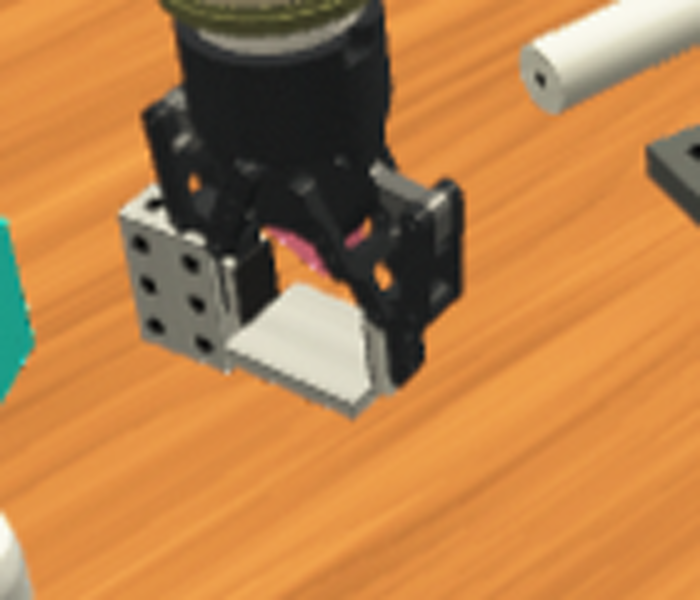

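The packing is held level between the pads and lifted clear. On to the plate.

Request:
step_arm --pt "0 -0.01 0 0 6.4 0 40" --pt "0 -0.01 0 0 6.4 0 40" --pt "0 0 0 0 6.4 0 40" --pt "0 0 0 0 6.4 0 40" --pt "-0.015 0 -0.002 0 0 0 40" --pt "-0.0334 0 -0.005 0 0 0 40" --pt "-0.0334 0 -0.005 0 0 0 40" --pt "-0.0334 0 -0.005 0 0 0 40"

```text
time: 6.45
eef_pos: [0.6097, -0.2362, 0.117]
tool_rot: [0.445, -0.549, 0.549, -0.445]
ft_force: [0.5, 0.0, -2.6]
width: 0.0642
```

Request:
step_arm --pt "-0.0334 0 -0.005 0 0 0 40" --pt "-0.0334 0 -0.005 0 0 0 40" --pt "-0.0334 0 -0.005 0 0 0 40" --pt "-0.0334 0 -0.005 0 0 0 40" --pt "-0.0334 0 -0.005 0 0 0 40" --pt "-0.0334 0 -0.005 0 0 0 40" --pt "-0.0334 0 -0.005 0 0 0 40" --pt "-0.0334 0 -0.005 0 0 0 40"

```text
time: 7.12
eef_pos: [0.6263, 0.0338, 0.1172]
tool_rot: [0.445, -0.549, 0.549, -0.446]
ft_force: [0.5, -0.6, -1.7]
width: 0.0637
```

Request:
step_arm --pt "-0.0334 0 -0.005 0 0 0 40" --pt "-0.025 0 -0.004 0 0 0 40" --pt "-0.015 0 -0.002 0 0 0 40" --pt "0 0 0 0 0 0 40" --pt "0 0 0 0 0 0 40" --pt "0 0 0 0 0 0 40" --pt "0 0 0 0 0 0 40" --pt "0 0 0 0 0 0 40"

```text
time: 7.78
eef_pos: [0.6315, 0.1035, 0.1163]
tool_rot: [0.444, -0.55, 0.551, -0.444]
ft_force: [-0.0, -0.2, -1.9]
width: 0.0642
```

```bash
python3 go.py .6327 .1176 .02 -12.1; python3 - <<'E'
from h import *
from bench import viewer
s=viewer.snapshot("scene");crop(s,370,215,75,60,5,"g4.png")
E
```

```text
t=7.78 pos [0.6315 0.1035 0.1163] jaw -12.2 tilt -1.0 w 64.2 F [-0.  -0.2 -1.9]
turn about tool y: -0.11 deg (1 rows) then shift tool x -0.0140 y 0.0963 z -0.0018 rows 3.0
```

View pics/g4.png

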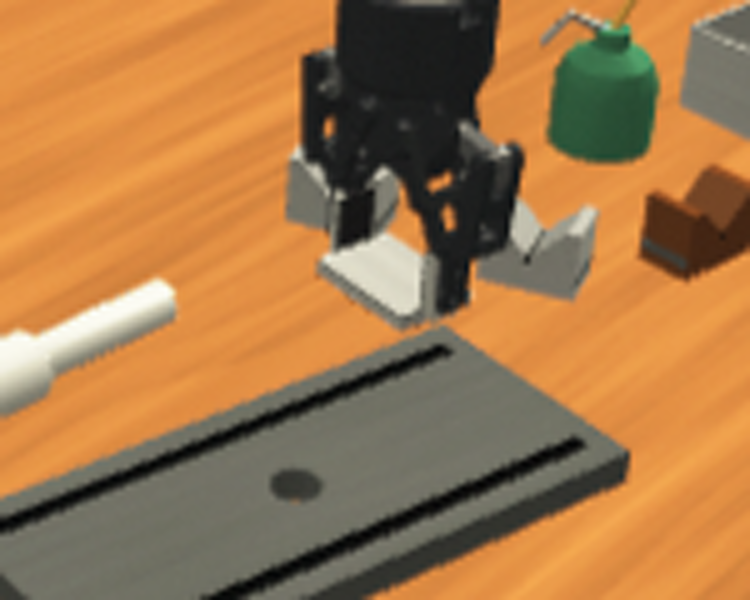

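Request:
step_arm --pt "-0.007 0.015 -0.001 0 0 0 40" --pt "-0.007 0.02 -0.001 0 0 0 40" --pt "0 0.02 0 0 0 0 40" --pt "0 0.02 0 0 0 0 40" --pt "0 0.012 0 0 0 0 40" --pt "0 0.004 0 0 0 0 40" --pt "0 0 0 0 0 0 40" --pt "0 0 0 0 0 0 40"

```text
time: 8.5
eef_pos: [0.6327, 0.1197, 0.0259]
tool_rot: [0.444, -0.55, 0.55, -0.445]
ft_force: [0.4, -1.2, -2.5]
width: 0.0638
```

```bash
python3 go.py .6327 .1176 .0172 -12.1
```

```text
t=8.50 pos [0.6327 0.1197 0.0259] jaw -12.1 tilt -1.0 w 63.8 F [ 0.4 -1.2 -2.5]
turn about tool y: -0.00 deg (1 rows) then shift tool x 0.0020 y 0.0087 z 0.0004 rows 1.0
```

Request:
step_arm --pt "0.002 0.004 0 0 0 0 40" --pt "0 0.002 0 0 0 0 40" --pt "0 0.001 0 0 0 0 40" --pt "0 0.001 0 0 0 0 40" --pt "0 0 0 0 0 0 40" --pt "0 0 0 0 0 0 40" --pt "0 0 0 0 0 0 40" --pt "0 0 0 0 0 0 40"

```text
time: 9.17
eef_pos: [0.6319, 0.1175, 0.0174]
tool_rot: [0.444, -0.55, 0.55, -0.445]
ft_force: [-0.6, 0.2, -2.6]
width: 0.0641
```

```bash
python3 go.py .6327 .1176 .0172 -12.1
```

```text
t=9.17 pos [0.6319 0.1175 0.0174] jaw -12.1 tilt -1.0 w 64.1 F [-0.6  0.2 -2.6]
turn about tool y: 0.00 deg (1 rows) then shift tool x -0.0002 y 0.0002 z 0.0007 rows 1.0
```

Request:
step_arm --pt "0 0.001 0.0007 0 0 0 40" --pt "0 0.001 0 0 0 0 40" --pt "0 0 0 0 0 0 40" --pt "0 0 0 0 0 0 40" --pt "0 0 0 0 0 0 40" --pt "0 0 0 0 0 0 40" --pt "0 0 0 0 0 0 40" --pt "0 0 0 0 0 0 40"

```text
time: 9.83
eef_pos: [0.6323, 0.1176, 0.0171]
tool_rot: [0.445, -0.55, 0.55, -0.444]
ft_force: [-10.7, -1.7, 15.5]
width: 0.0641
```

```bash
python3 go.py .6327 .1176 .0172 -12.1
```

```text
t=9.83 pos [0.6323 0.1176 0.0171] jaw -12.1 tilt -1.0 w 64.1 F [-10.7  -1.7  15.5]
turn about tool y: 0.01 deg (1 rows) then shift tool x -0.0001 y -0.0001 z 0.0004 rows 1.0
```

Request:
step_arm --pt "0 -0.001 0 0 0 0 80" --pt "0 0 0 0 0 0 90" --pt "0 0 0 0 0 0 100" --pt "0 0 0 0 0 0 100" --pt "0 -0.015 0 0 0 0 100" --pt "0 -0.03 0 0 0 0 100" --pt "0 -0.03 0 0 0 0 100" --pt "0 -0.03 0 0 0 0 100"

```text
time: 10.5
eef_pos: [0.6324, 0.1175, 0.1235]
tool_rot: [-0.445, 0.55, -0.55, 0.445]
ft_force: [1.0, -0.4, -0.1]
width: 0.0851
```

```bash
python3 go.py .5683 .3314 .13 17.7;
```

```text
t=10.50 pos [0.6324 0.1175 0.1235] jaw -12.1 tilt -1.0 w 85.1 F [ 1.  -0.4 -0.1]
turn about tool y: -29.79 deg (5 rows) then shift tool x -0.2232 y -0.0065 z 0.0040 rows 7.0
```

Request:
step_arm --pt "0 0 0 0 -5.96 0 100" --pt "0 0 0 0 -5.96 0 100" --pt "0 0 0 0 -5.96 0 100" --pt "0 0 0 0 -5.96 0 100" --pt "0 0 0 0 -5.96 0 100" --pt "-0.03 0 0 0 0 0 100" --pt "-0.03 0 0 0 0 0 100" --pt "-0.03 0 0 0 0 0 100"

```text
time: 11.17
eef_pos: [0.6051, 0.2037, 0.1225]
tool_rot: [-0.57, 0.417, -0.418, 0.571]
ft_force: [0.3, 0.5, 0.2]
width: 0.0853
```

Request:
step_arm --pt "-0.03 0 0.001 0 0 0 100" --pt "-0.03 0 0.001 0 0 0 100" --pt "-0.03 0 0.001 0 0 0 100" --pt "-0.03 0 0.001 0 0 0 100" --pt "-0.013 0 0 0 0 0 100" --pt "0 0 0 0 0 0 100" --pt "0 0 0 0 0 0 100" --pt "0 0 0 0 0 0 100"

```text
time: 11.83
eef_pos: [0.5696, 0.3293, 0.1216]
tool_rot: [0.571, -0.417, 0.418, -0.57]
ft_force: [-0.4, -0.5, 0.1]
width: 0.0856
```

```bash
python3 go.py .5683 .3314 .002 17.7; python3 - <<'E'
from fit2 import *
from bench import viewer
for n in("top","scene"):
    d=viewer.snapshot(n);w=world(d);print(n,mask_rect(d,w,(.6327,.1176),.06,.025,.038))
E
```

```text
t=11.83 pos [0.5696 0.3293 0.1216] jaw 17.6 tilt -1.0 w 85.6 F [-0.4 -0.5  0.1]
turn about tool y: -0.10 deg (1 rows) then shift tool x -0.0023 y 0.1196 z -0.0006 rows 4.0
top c=(630.0,116.5) size=66.4x46.3 longdir=-12.5deg zmed=29.8 n=479
scene c=(631.6,116.6) size=70.8x49.9 longdir=-10.7deg zmed=29.3 n=282
```

The packing is on the plate to within about 2 mm (height 29.5, as it must be). Descending on V-block A.

Request:
step_arm --pt "-0.0023 0.015 -0.0006 0 0 0 100" --pt "0 0.02 0 0 0 0 100" --pt "0 0.02 0 0 0 0 100" --pt "0 0.02 0 0 0 0 100" --pt "0 0.02 0 0 0 0 100" --pt "0 0.015 0 0 0 0 100" --pt "0 0.009 0 0 0 0 100" --pt "0 0 0 0 0 0 100"

```text
time: 12.6
eef_pos: [0.5667, 0.3316, 0.0003]
tool_rot: [0.572, -0.418, 0.417, -0.57]
ft_force: [-0.3, 0.8, -0.5]
width: 0.0854
```

Request:
step_arm --pt "0 0 0 0 0 0 85" --pt "0 0 0 0 0 0 75" --pt "0 0 0 0 0 0 60" --pt "0 0 0 0 0 0 40" --pt "0 0 0 0 0 0 40" --pt "0 0 0 0 0 0 40" --pt "0 0 0 0 0 0 40" --pt "0 0 0 0 0 0 40"

```text
time: 13.27
eef_pos: [0.5684, 0.3337, 0.0041]
tool_rot: [-0.57, 0.417, -0.418, 0.572]
ft_force: [0.9, -1.1, 6.4]
width: 0.0593
```

```bash
python3 go.py .5683 .3314 .002 17.7; python3 - <<'E'
from h import *
from bench import viewer
s=viewer.snapshot("scene");crop(s,395,190,70,55,5,"g5.png")
E
```

```text
t=13.27 pos [0.5684 0.3337 0.0041] jaw 17.7 tilt -1.0 w 59.3 F [ 0.9 -1.1  6.4]
turn about tool y: -0.01 deg (1 rows) then shift tool x 0.0021 y 0.0021 z -0.0008 rows 1.0
```

View pics/g5.png

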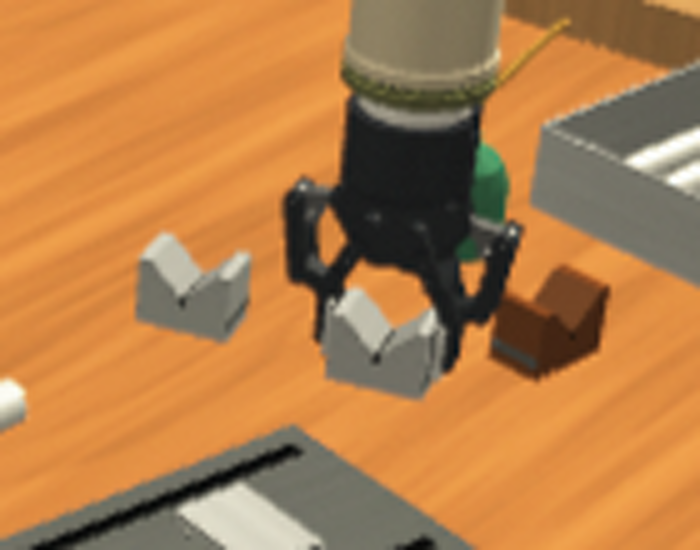

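Request:
step_arm --pt "0 -0.01 0 0 0 0 40" --pt "0 -0.02 0 0 0 0 40" --pt "0 -0.025 0 0 0 0 40" --pt "0 -0.025 0 0 0 0 40" --pt "0 -0.02 0 0 0 0 40" --pt "0 -0.01 0 0 0 0 40" --pt "0 0 0 0 0 0 40" --pt "0 0 0 0 0 0 40"

```text
time: 13.98
eef_pos: [0.567, 0.3327, 0.1117]
tool_rot: [0.571, -0.417, 0.417, -0.571]
ft_force: [0.5, 0.6, -5.9]
width: 0.0592
```

```bash
python3 go.py .6325 .1188 .11 -12.1
```

```text
t=13.98 pos [0.567  0.3327 0.1117] jaw 17.7 tilt -1.0 w 59.2 F [ 0.5  0.6 -5.9]
turn about tool y: 29.80 deg (5 rows) then shift tool x 0.1954 y 0.0017 z 0.1089 rows 6.0
```

Request:
step_arm --pt "0 0 0 0 5.96 0 40" --pt "0 0 0 0 5.96 0 40" --pt "0 0 0 0 5.96 0 40" --pt "0 0 0 0 5.96 0 40" --pt "0 0 0 0 5.96 0 40" --pt "0.02 0 0.011 0 0 0 40" --pt "0.028 0 0.016 0 0 0 40" --pt "0.028 0 0.016 0 0 0 40"

```text
time: 14.65
eef_pos: [0.5919, 0.2492, 0.1099]
tool_rot: [-0.446, 0.55, -0.549, 0.444]
ft_force: [1.1, -0.1, -5.2]
width: 0.0592
```

Request:
step_arm --pt "0.028 0 0.016 0 0 0 40" --pt "0.028 0 0.016 0 0 0 40" --pt "0.028 0 0.016 0 0 0 40" --pt "0.02 0 0.011 0 0 0 40" --pt "0.015 0 0.007 0 0 0 40" --pt "0 0 0 0 0 0 40" --pt "0 0 0 0 0 0 40" --pt "0 0 0 0 0 0 40"

```text
time: 15.32
eef_pos: [0.6319, 0.1202, 0.1108]
tool_rot: [-0.445, 0.55, -0.549, 0.444]
ft_force: [-0.6, -0.7, -6.9]
width: 0.0589
```

```bash
python3 go.py .6325 .1188 .038 -12.1
```

```text
t=15.32 pos [0.6319 0.1202 0.1108] jaw -12.1 tilt -1.0 w 58.9 F [-0.6 -0.7 -6.9]
turn about tool y: 0.05 deg (1 rows) then shift tool x 0.0013 y 0.0728 z 0.0009 rows 3.0
```

Request:
step_arm --pt "0.0013 0.015 0.0009 0 0 0 40" --pt "0 0.02 0 0 0 0 40" --pt "0 0.018 0 0 0 0 40" --pt "0 0.01 0 0 0 0 40" --pt "0 0.006 0 0 0 0 40" --pt "0 0 0 0 0 0 40" --pt "0 0 0 0 0 0 40" --pt "0 0 0 0 0 0 40"

```text
time: 15.98
eef_pos: [0.6343, 0.1186, 0.0445]
tool_rot: [0.444, -0.55, 0.55, -0.445]
ft_force: [-0.4, 0.4, -4.6]
width: 0.0593
```

```bash
python3 go.py .6325 .1188 .034 -12.1; python3 - <<'E'
from h import *
from bench import viewer
s=viewer.snapshot("scene");crop(s,375,225,75,60,5,"g6.png")
E
```

```text
t=15.98 pos [0.6343 0.1186 0.0445] jaw -12.1 tilt -1.0 w 59.3 F [-0.4  0.4 -4.6]
turn about tool y: 0.02 deg (1 rows) then shift tool x 0.0002 y 0.0105 z -0.0018 rows 1.0
```

View pics/g6.png

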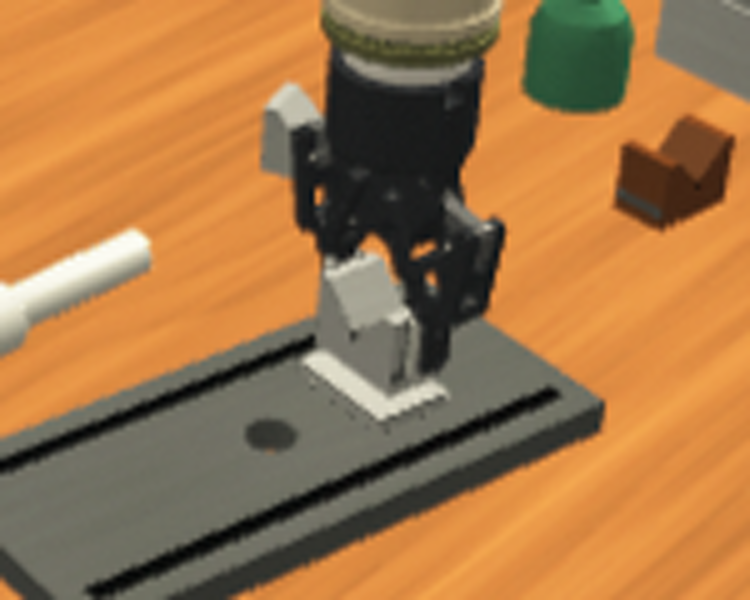

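V-block A hangs squarely above the packing. I'll lower it gently.

Request:
step_arm --pt "0 0.003 -0.0005 0 0 0 40" --pt "0 0.002 0 0 0 0 40" --pt "0 0.001 0 0 0 0 40" --pt "0 0.001 0 0 0 0 40" --pt "0 0 0 0 0 0 40" --pt "0 0 0 0 0 0 40" --pt "0 0 0 0 0 0 40" --pt "0 0 0 0 0 0 40"

```text
time: 16.7
eef_pos: [0.6332, 0.1182, 0.0364]
tool_rot: [0.444, -0.55, 0.55, -0.445]
ft_force: [0.3, 0.1, -5.6]
width: 0.0596
```

```bash
python3 go.py .6325 .1188 .034 -12.1
```

```text
t=16.70 pos [0.6332 0.1182 0.0364] jaw -12.1 tilt -1.0 w 59.6 F [ 0.3  0.1 -5.6]
turn about tool y: 0.00 deg (1 rows) then shift tool x -0.0005 y 0.0024 z -0.0008 rows 1.0
```

Request:
step_arm --pt "0 0.001 -0.0008 0 0 0 40" --pt "0 0.001 0 0 0 0 40" --pt "0 0.001 0 0 0 0 40" --pt "0 0 0 0 0 0 40" --pt "0 0 0 0 0 0 40" --pt "0 0 0 0 0 0 40" --pt "0 0 0 0 0 0 40" --pt "0 0 0 0 0 0 40"

```text
time: 17.37
eef_pos: [0.6323, 0.1184, 0.0341]
tool_rot: [0.445, -0.55, 0.55, -0.445]
ft_force: [-5.8, -1.2, 4.4]
width: 0.0598
```

Request:
step_arm --pt "0 0 0 0 0 0 75" --pt "0 0 0 0 0 0 80" --pt "0 0 0 0 0 0 90" --pt "0 0 0 0 0 0 100" --pt "0 -0.01 0 0 0 0 100" --pt "0 -0.03 0 0 0 0 100" --pt "0 -0.03 0 0 0 0 100" --pt "0 -0.03 0 0 0 0 100"

```text
time: 18.03
eef_pos: [0.6322, 0.1185, 0.1352]
tool_rot: [-0.445, 0.55, -0.55, 0.445]
ft_force: [0.0, -0.4, 0.3]
width: 0.0857
```

```bash
python3 go.py .4422 .305 .13 16.2
```

```text
t=18.03 pos [0.6322 0.1185 0.1352] jaw -12.1 tilt -1.0 w 85.7 F [ 0.  -0.4  0.3]
turn about tool y: -28.28 deg (4 rows) then shift tool x -0.2321 y 0.0052 z -0.1304 rows 7.0
```

Request:
step_arm --pt "0 0 0 0 -7.07 0 100" --pt "0 0 0 0 -7.07 0 100" --pt "0 0 0 0 -7.07 0 100" --pt "0 0 0 0 -7.07 0 100" --pt "-0.02 0 -0.01 0 0 0 100" --pt "-0.03 0 -0.017 0 0 0 100" --pt "-0.03 0 -0.017 0 0 0 100" --pt "-0.03 0 -0.017 0 0 0 100"

```text
time: 18.7
eef_pos: [0.5422, 0.2078, 0.1341]
tool_rot: [-0.565, 0.425, -0.425, 0.565]
ft_force: [0.0, 0.7, 0.3]
width: 0.0853
```

Request:
step_arm --pt "-0.03 0 -0.017 0 0 0 100" --pt "-0.03 0 -0.017 0 0 0 100" --pt "-0.03 0 -0.017 0 0 0 100" --pt "-0.02 0 -0.012 0 0 0 100" --pt "-0.012 0 -0.006 0 0 0 100" --pt "0 0 0 0 0 0 100" --pt "0 0 0 0 0 0 100" --pt "0 0 0 0 0 0 100"

```text
time: 19.37
eef_pos: [0.4443, 0.3035, 0.1334]
tool_rot: [0.565, -0.425, 0.426, -0.565]
ft_force: [-0.7, -0.6, 0.2]
width: 0.085
```

```bash
python3 go.py .4422 .305 .003 16.2;  python3 - <<'E'
from fit2 import *
from bench import viewer
for n in("top","scene"):
    d=viewer.snapshot(n);w=world(d);print(n,rect(sel(w,(.6327,.1176),.05,.069,.085)));
    crop(d,*((290,200) if n=="top" else (380,235)),70,55,5,"h_%s.png"%n)
E
```

```text
t=19.37 pos [0.4443 0.3035 0.1334] jaw 16.1 tilt -1.0 w 85.0 F [-0.7 -0.6  0.2]
turn about tool y: -0.14 deg (1 rows) then shift tool x -0.0020 y 0.1304 z -0.0016 rows 4.0
top c=(630.1,116.7) size=60.9x36.0 longdir=-11.8deg zmed=74.4 n=173
scene c=(631.9,115.3) size=66.1x39.9 longdir=-13.2deg zmed=73.2 n=109
```

View pics/h_top.png

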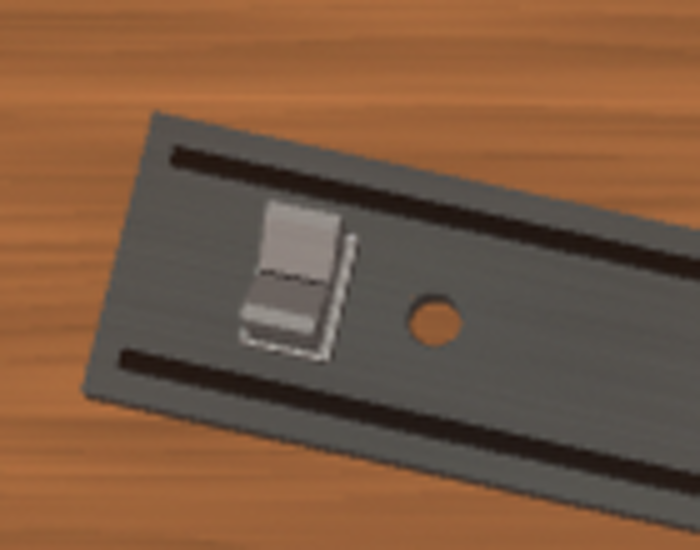

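View pics/h_scene.png

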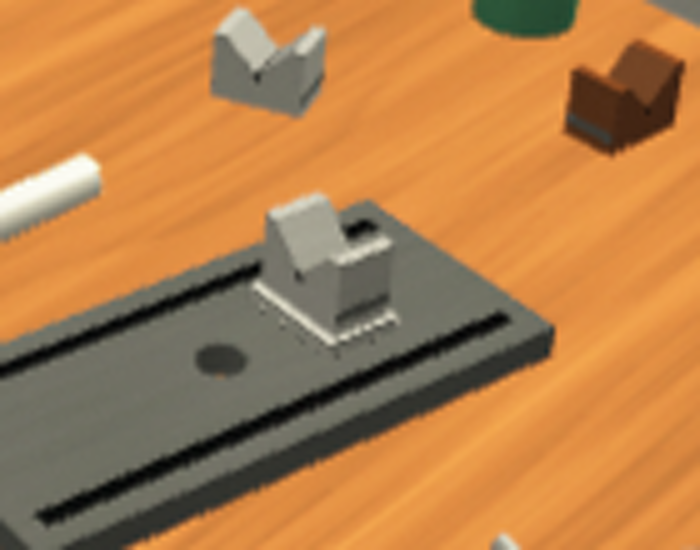

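V-block A sits square on the packing (top view, crop (290,270)), 70 mm left of the hole. Now V-block B.

Request:
step_arm --pt "-0.001 0.015 0 0 0 0 100" --pt "0 0.02 0 0 0 0 100" --pt "0 0.02 0 0 0 0 100" --pt "0 0.02 0 0 0 0 100" --pt "0 0.02 0 0 0 0 100" --pt "0 0.018 0 0 0 0 100" --pt "0 0.01 0 0 0 0 100" --pt "0 0.006 0 0 0 0 100"

```text
time: 20.13
eef_pos: [0.4426, 0.3048, 0.0029]
tool_rot: [0.566, -0.425, 0.425, -0.564]
ft_force: [-0.3, -0.9, -0.5]
width: 0.0855
```

Request:
step_arm --pt "0 0 0 0 0 0 85" --pt "0 0 0 0 0 0 75" --pt "0 0 0 0 0 0 60" --pt "0 0 0 0 0 0 40" --pt "0 0 0 0 0 0 40" --pt "0 0 0 0 0 0 40" --pt "0 0 0 0 0 0 40" --pt "0 0 0 0 0 0 40"

```text
time: 20.8
eef_pos: [0.4434, 0.3063, 0.0054]
tool_rot: [-0.565, 0.424, -0.425, 0.566]
ft_force: [0.6, -0.6, 6.1]
width: 0.0595
```

```bash
python3 go.py .4422 .305 .002 16.2
```

```text
t=20.80 pos [0.4434 0.3063 0.0054] jaw 16.2 tilt -1.0 w 59.5 F [ 0.6 -0.6  6.1]
turn about tool y: -0.03 deg (1 rows) then shift tool x 0.0009 y 0.0034 z -0.0015 rows 1.0
```

Request:
step_arm --pt "0 -0.01 0 0 0 0 40" --pt "0 -0.02 0 0 0 0 40" --pt "0 -0.03 0 0 0 0 40" --pt "0 -0.03 0 0 0 0 40" --pt "0 -0.02 0 0 0 0 40" --pt "0 -0.01 0 0 0 0 40" --pt "0 0 0 0 0 0 40" --pt "0 0 0 0 0 0 40"

```text
time: 21.47
eef_pos: [0.4423, 0.3054, 0.1236]
tool_rot: [0.566, -0.425, 0.425, -0.565]
ft_force: [0.8, 0.2, -6.2]
width: 0.059
```

```bash
python3 go.py .604 -.0188 .12 -12.1
```

```text
t=21.47 pos [0.4423 0.3054 0.1236] jaw 16.2 tilt -1.0 w 59.0 F [ 0.8  0.2 -6.2]
turn about tool y: 28.27 deg (4 rows) then shift tool x 0.2831 y 0.0036 z 0.2261 rows 9.0
```

Request:
step_arm --pt "0 0 0 0 7.07 0 40" --pt "0 0 0 0 7.07 0 40" --pt "0 0 0 0 7.07 0 40" --pt "0 0 0 0 7.07 0 40" --pt "0.02 0 0.016 0 0 0 40" --pt "0.03 0 0.024 0 0 0 40" --pt "0.03 0 0.024 0 0 0 40" --pt "0.03 0 0.024 0 0 0 40"

```text
time: 22.13
eef_pos: [0.5047, 0.178, 0.1221]
tool_rot: [-0.446, 0.55, -0.549, 0.444]
ft_force: [0.3, -0.3, -4.1]
width: 0.0591
```

Request:
step_arm --pt "0.03 0 0.024 0 0 0 40" --pt "0.03 0 0.024 0 0 0 40" --pt "0.03 0 0.024 0 0 0 40" --pt "0.03 0 0.024 0 0 0 40" --pt "0.03 0 0.024 0 0 0 40" --pt "0.015 0 0.012 0 0 0 40" --pt "0.008 0 0.006 0 0 0 40" --pt "0 0 0 0 0 0 40"

```text
time: 22.8
eef_pos: [0.6036, -0.0212, 0.1218]
tool_rot: [-0.445, 0.551, -0.55, 0.442]
ft_force: [-0.6, 0.0, -5.4]
width: 0.0589
```

```bash
python3 go.py .604 -.0188 .031 -12.1
```

```text
t=22.80 pos [ 0.6036 -0.0212  0.1218] jaw -12.3 tilt -1.0 w 58.9 F [-0.6  0.  -5.4]
turn about tool y: -0.22 deg (1 rows) then shift tool x -0.0025 y 0.0908 z -0.0001 rows 3.0
```

Request:
step_arm --pt "0 0.015 0 0 0 0 40" --pt "0 0.02 0 0 0 0 40" --pt "0 0.02 0 0 0 0 40" --pt "0 0.02 0 0 0 0 40" --pt "0 0.01 0 0 0 0 40" --pt "0 0.004 0 0 0 0 40" --pt "0 0 0 0 0 0 40" --pt "0 0 0 0 0 0 40"

```text
time: 23.47
eef_pos: [0.6045, -0.0175, 0.036]
tool_rot: [0.444, -0.55, 0.55, -0.445]
ft_force: [0.5, -0.1, -4.6]
width: 0.0591
```

Request:
step_arm --pt "0 0 0 0 0 0 40" --pt "0 0 0 0 0 0 40" --pt "0 0 0 0 0 0 40" --pt "0 0 0 0 0 0 40" --pt "0 0 0 0 0 0 40" --pt "0 0 0 0 0 0 40" --pt "0 0 0 0 0 0 40" --pt "0 0 0 0 0 0 40"

```text
time: 24.13
eef_pos: [0.6042, -0.0182, 0.0353]
tool_rot: [0.445, -0.55, 0.55, -0.445]
ft_force: [0.1, 0.4, -5.0]
width: 0.059
```

```bash
python3 go.py .604 -.0188 .025 -12.1
```

```text
t=24.13 pos [ 0.6042 -0.0182  0.0353] jaw -12.1 tilt -1.0 w 59.0 F [ 0.1  0.4 -5. ]
turn about tool y: 0.00 deg (1 rows) then shift tool x 0.0006 y 0.0103 z -0.0001 rows 1.0
```

Request:
step_arm --pt "0.0006 0.004 0 0 0 0 40" --pt "0 0.003 0 0 0 0 40" --pt "0 0.001 0 0 0 0 40" --pt "0 0.001 0 0 0 0 40" --pt "0 0.001 0 0 0 0 40" --pt "0 0 0 0 0 0 40" --pt "0 0 0 0 0 0 40" --pt "0 0 0 0 0 0 40"

```text
time: 24.8
eef_pos: [0.6042, -0.0188, 0.0255]
tool_rot: [0.444, -0.55, 0.55, -0.445]
ft_force: [-2.0, 0.7, -2.8]
width: 0.0597
```

```bash
python3 go.py .604 -.0188 .025 -12.1
```

```text
t=24.80 pos [ 0.6042 -0.0188  0.0255] jaw -12.1 tilt -1.0 w 59.7 F [-2.   0.7 -2.8]
turn about tool y: 0.00 deg (1 rows) then shift tool x 0.0001 y 0.0005 z -0.0002 rows 1.0
```

Touching (weight partly taken). Releasing and heading for the shaft.

Request:
step_arm --pt "0 0.0005 0 0 0 0 40" --pt "0 0 0 0 0 0 75" --pt "0 0 0 0 0 0 85" --pt "0 0 0 0 0 0 100" --pt "0 0 0 0 0 0 100" --pt "0 -0.015 0 0 0 0 100" --pt "0 -0.03 0 0 0 0 100" --pt "0 -0.03 0 0 0 0 100"

```text
time: 25.47
eef_pos: [0.6033, -0.0187, 0.0998]
tool_rot: [-0.445, 0.55, -0.549, 0.444]
ft_force: [0.5, -0.0, 0.5]
width: 0.0855
```

```bash
python3 - <<'E'
import numpy as np
c=np.array([439.4,18]);a=np.radians(85.4);print(c-22*np.array([np.cos(a),np.sin(a)]))
E
python3 go.py .4377 -.0039 .12 -4.6
```

```text
[437.63562366  -3.92913533]
t=25.47 pos [ 0.6033 -0.0187  0.0998] jaw -12.1 tilt -1.0 w 85.5 F [ 0.5 -0.   0.5]
turn about tool y: -7.48 deg (2 rows) then shift tool x -0.0015 y -0.0202 z -0.1662 rows 5.0
```

Request:
step_arm --pt "0 -0.02 0 0 -3.74 0 100" --pt "0 -0.01 0 0 -3.74 0 100" --pt "0 0 -0.02 0 0 0 100" --pt "0 0 -0.035 0 0 0 100" --pt "0 0 -0.035 0 0 0 100" --pt "0 0 -0.035 0 0 0 100" --pt "0 0 -0.026 0 0 0 100" --pt "-0.0015 0 -0.015 0 0 0 100"

```text
time: 26.13
eef_pos: [0.4362, -0.0041, 0.1296]
tool_rot: [0.48, -0.52, 0.52, -0.479]
ft_force: [0.3, 0.7, -0.5]
width: 0.0856
```

Request:
step_arm --pt "0 0 0 0 0 0 100" --pt "0 0 0 0 0 0 100" --pt "0 0 0 0 0 0 100" --pt "0 0 0 0 0 0 100" --pt "0 0 0 0 0 0 100" --pt "0 0 0 0 0 0 100" --pt "0 0 0 0 0 0 100" --pt "0 0 0 0 0 0 100"

```text
time: 26.8
eef_pos: [0.4389, -0.0039, 0.1297]
tool_rot: [-0.479, 0.52, -0.52, 0.479]
ft_force: [-0.1, 0.2, -0.1]
width: 0.0849
```

```bash
python3 go.py .4377 -.0039 .002 -4.6;  python3 - <<'E'
from fit2 import *
from bench import viewer
for n in("top","scene"):
    d=viewer.snapshot(n);w=world(d)
    print(n,rect(sel(w,(.603,-.020),.05,.059,.072)));print(n,rect(sel(w,(.6327,.1176),.05,.069,.085)))
    crop(d,*((310,225) if n=="top" else (340,235)),75,60,5,"i_%s.png"%n)
E
```

```text
t=26.80 pos [ 0.4389 -0.0039  0.1297] jaw -4.6 tilt -1.0 w 84.9 F [-0.1  0.2 -0.1]
turn about tool y: -0.02 deg (1 rows) then shift tool x 0.0001 y 0.1277 z -0.0012 rows 4.0
top c=(602.3,-19.7) size=60.5x35.5 longdir=-12.0deg zmed=63.6 n=172
top c=(630.0,116.9) size=61.2x36.3 longdir=-11.7deg zmed=73.5 n=184
scene c=(604.6,-19.1) size=64.1x37.9 longdir=-11.2deg zmed=63.2 n=127
scene c=(631.8,116.6) size=63.3x37.4 longdir=-12.1deg zmed=73.1 n=107
```

View pics/i_top.png

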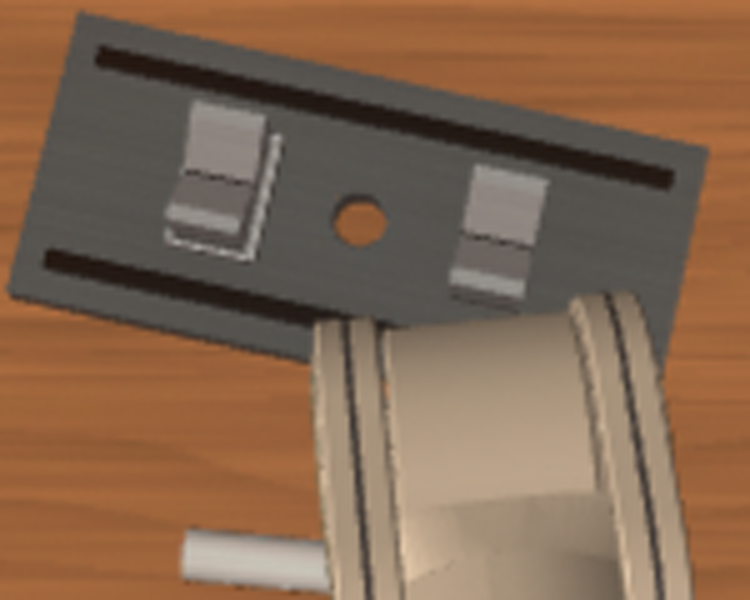

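View pics/i_scene.png

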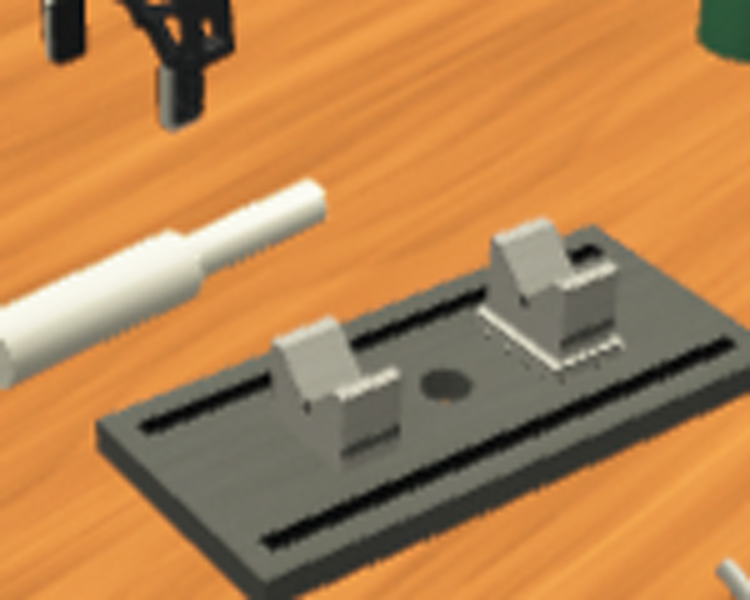

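Both vees are in line: B at (603,-19.6), A at (630.5,116.8), midpoint within 1.5 mm of the hole. Now grasping the shaft at its balance point.

Request:
step_arm --pt "0 0.015 -0.0005 0 0 0 100" --pt "0 0.02 0 0 0 0 100" --pt "0 0.02 0 0 0 0 100" --pt "0 0.02 0 0 0 0 100" --pt "0 0.02 0 0 0 0 100" --pt "0 0.018 0 0 0 0 100" --pt "0 0.01 0 0 0 0 100" --pt "0 0.004 0 0 0 0 100"

```text
time: 27.57
eef_pos: [0.4374, -0.0038, 0.0015]
tool_rot: [-0.48, 0.52, -0.519, 0.479]
ft_force: [0.5, 0.3, -0.1]
width: 0.0852
```

Request:
step_arm --pt "0 0 0 0 0 0 80" --pt "0 0 0 0 0 0 70" --pt "0 0 0 0 0 0 60" --pt "0 0 0 0 0 0 50" --pt "0 0 0 0 0 0 40" --pt "0 0 0 0 0 0 20" --pt "0 0 0 0 0 0 15" --pt "0 0 0 0 0 0 15"

```text
time: 28.23
eef_pos: [0.439, -0.004, 0.0039]
tool_rot: [0.479, -0.519, 0.52, -0.48]
ft_force: [-2.2, -0.2, 9.4]
width: 0.0386
```

Request:
step_arm --pt "0 0 0 0 0 0 15" --pt "0 0 0 0 0 0 15" --pt "0 0 0 0 0 0 15" --pt "0 0 0 0 0 0 15" --pt "0 0 0 0 0 0 15" --pt "0 0 0 0 0 0 15" --pt "0 0 0 0 0 0 15" --pt "0 0 0 0 0 0 15"

```text
time: 28.9
eef_pos: [0.439, -0.004, 0.0039]
tool_rot: [0.479, -0.519, 0.52, -0.48]
ft_force: [-2.0, -1.1, 9.2]
width: 0.0385
```

```bash
python3 go.py .4377 -.0039 .002 -4.6;  python3 - <<'E'
from h import *
from bench import viewer
d=viewer.snapshot("scene");crop(d,300,225,75,60,5,"j.png")
E
```

```text
t=28.90 pos [ 0.439  -0.004   0.0039] jaw -4.6 tilt -1.0 w 38.5 F [-2.  -1.1  9.2]
turn about tool y: -0.02 deg (1 rows) then shift tool x 0.0000 y 0.0019 z -0.0013 rows 1.0
```

View pics/j.png

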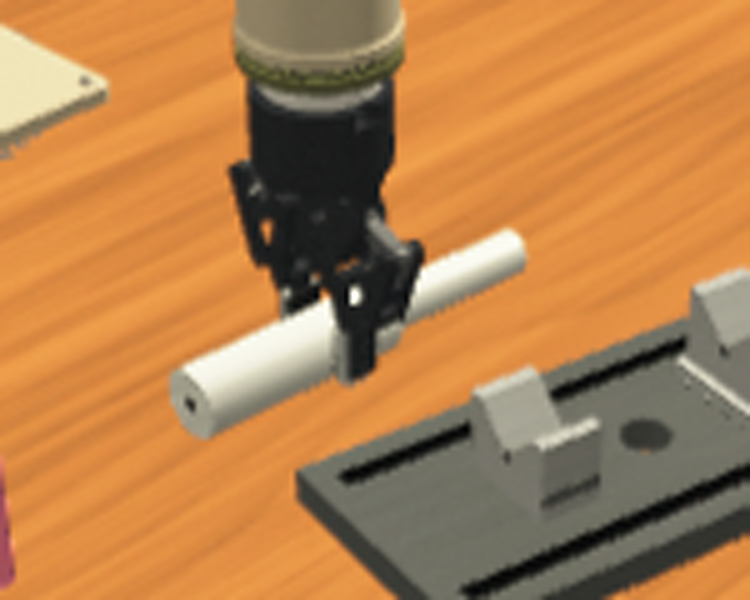

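Request:
step_arm --pt "0 -0.01 0 0 0 0 15" --pt "0 -0.02 0 0 0 0 15" --pt "0 -0.03 0 0 0 0 15" --pt "0 -0.03 0 0 0 0 15" --pt "0 -0.025 0 0 0 0 15" --pt "0 -0.012 0 0 0 0 15" --pt "0 0 0 0 0 0 15" --pt "0 0 0 0 0 0 15"

```text
time: 29.62
eef_pos: [0.4381, -0.004, 0.13]
tool_rot: [0.479, -0.519, 0.52, -0.479]
ft_force: [0.4, -0.9, -6.1]
width: 0.0385
```

```bash
python3 go.py .614 .028 .13 -11.7; python3 - <<'E'
from h import *
from bench import viewer
d=viewer.snapshot("scene");crop(d,300,205,75,60,5,"k.png")
E
```

```text
t=29.62 pos [ 0.4381 -0.004   0.13  ] jaw -4.6 tilt -1.0 w 38.5 F [ 0.4 -0.9 -6.1]
turn about tool y: 7.08 deg (1 rows) then shift tool x -0.0670 y -0.0000 z 0.1658 rows 5.0
```

View pics/k.png

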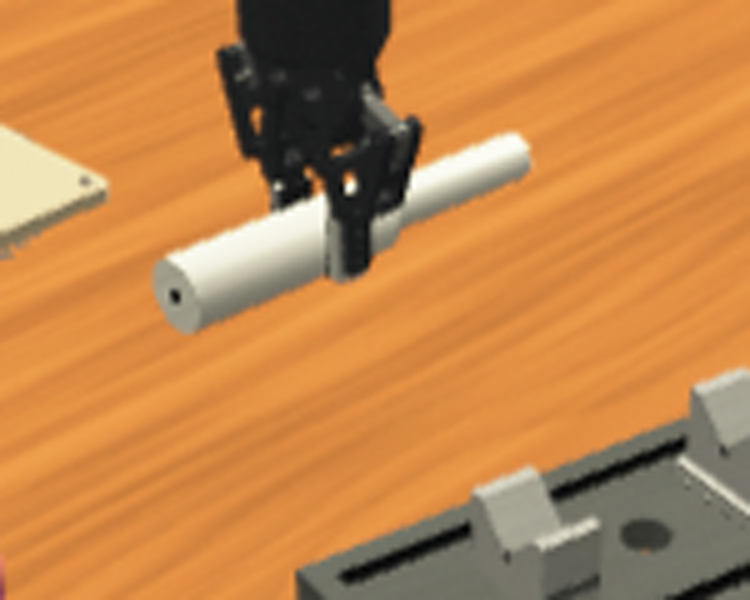

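The shaft hangs level in the grip (weight 5.9 N, as expected). Carrying it over the vees.

Request:
step_arm --pt "0 0 0 0 3.54 0 15" --pt "0 0 0 0 3.54 0 15" --pt "-0.01 0 0.025 0 0 0 15" --pt "-0.013 0 0.032 0 0 0 15" --pt "-0.013 0 0.032 0 0 0 15" --pt "-0.013 0 0.032 0 0 0 15" --pt "-0.01 0 0.025 0 0 0 15" --pt "-0.008 0 0.02 0 0 0 15"

```text
time: 30.33
eef_pos: [0.6151, 0.0285, 0.127]
tool_rot: [-0.447, 0.549, -0.547, 0.446]
ft_force: [-0.0, -0.8, -4.8]
width: 0.0383
```

Request:
step_arm --pt "0 0 0 0 0 0 15" --pt "0 0 0 0 0 0 15" --pt "0 0 0 0 0 0 15" --pt "0 0.01 0 0 0 0 15" --pt "0 0.02 0 0 0 0 15" --pt "0 0.015 0 0 0 0 15" --pt "0 0.005 0 0 0 0 15" --pt "0 0 0 0 0 0 15"

```text
time: 31.0
eef_pos: [0.6127, 0.0276, 0.0779]
tool_rot: [-0.447, 0.549, -0.548, 0.445]
ft_force: [0.8, 0.1, -5.4]
width: 0.0384
```

```bash
python3 go.py .614 .028 .0552 -11.7; python3 - <<'E'
from h import *
from bench import viewer
for n in("top","scene"):
    d=viewer.snapshot(n);crop(d,*((310,215) if n=="top" else (350,220)),75,60,5,"l_%s.png"%n)
E
```

```text
t=31.00 pos [0.6127 0.0276 0.0779] jaw -11.7 tilt -1.0 w 38.4 F [ 0.8  0.1 -5.4]
turn about tool y: -0.01 deg (1 rows) then shift tool x -0.0007 y 0.0227 z 0.0012 rows 1.0
```

View pics/l_scene.png

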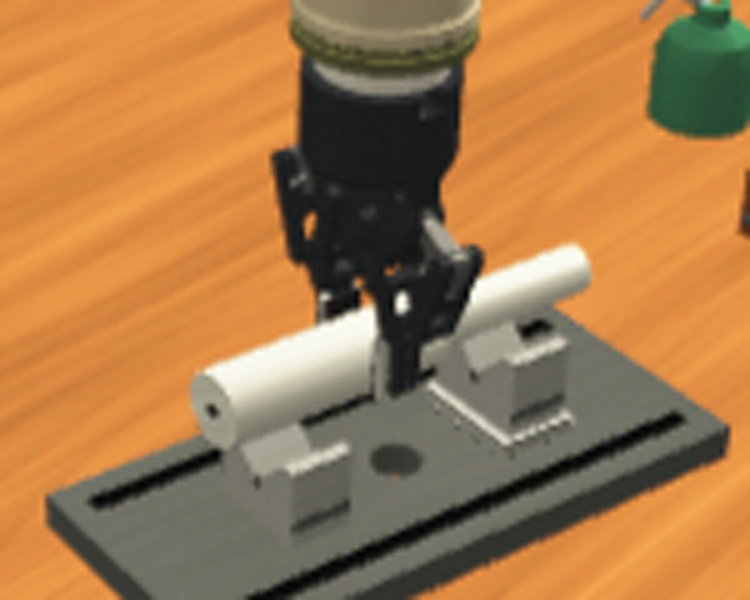

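View pics/l_top.png

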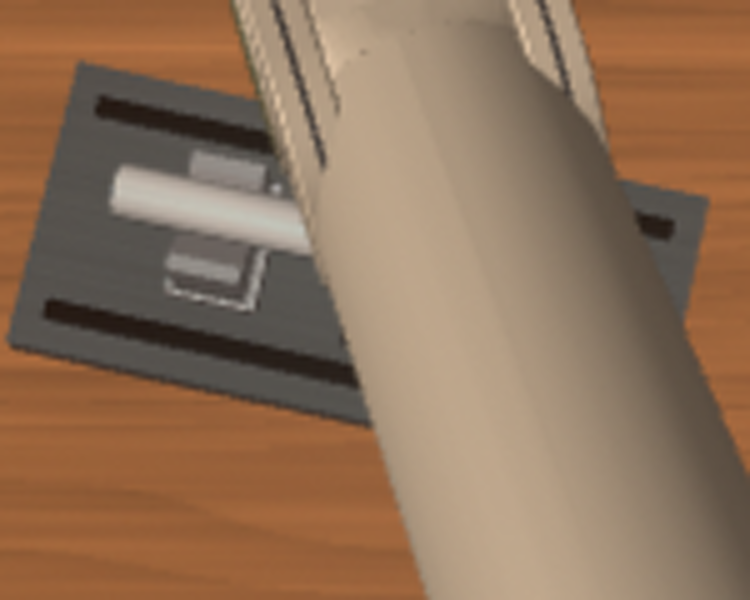

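The shaft is above both vees and roughly centred. Lowering.

Request:
step_arm --pt "0 0.006 0.0005 0 0 0 15" --pt "0 0.006 0 0 0 0 15" --pt "0 0.004 0 0 0 0 15" --pt "0 0.002 0 0 0 0 15" --pt "0 0.001 0 0 0 0 15" --pt "0 0 0 0 0 0 15" --pt "0 0 0 0 0 0 15" --pt "0 0 0 0 0 0 15"

```text
time: 31.77
eef_pos: [0.6151, 0.028, 0.0611]
tool_rot: [0.446, -0.548, 0.548, -0.447]
ft_force: [-0.5, 0.2, -4.7]
width: 0.0385
```

```bash
python3 go.py .614 .028 .0552 -11.7; python3 - <<'E'
from h import *
from bench import viewer
for n in("scene",):
    d=viewer.snapshot(n);crop(d,*((310,215) if n=="top" else (350,220)),75,60,5,"m_%s.png"%n)
E
```

```text
t=31.77 pos [0.6151 0.028  0.0611] jaw -11.7 tilt -1.0 w 38.5 F [-0.5  0.2 -4.7]
turn about tool y: -0.00 deg (1 rows) then shift tool x 0.0002 y 0.0059 z -0.0010 rows 1.0
```

View pics/m_scene.png

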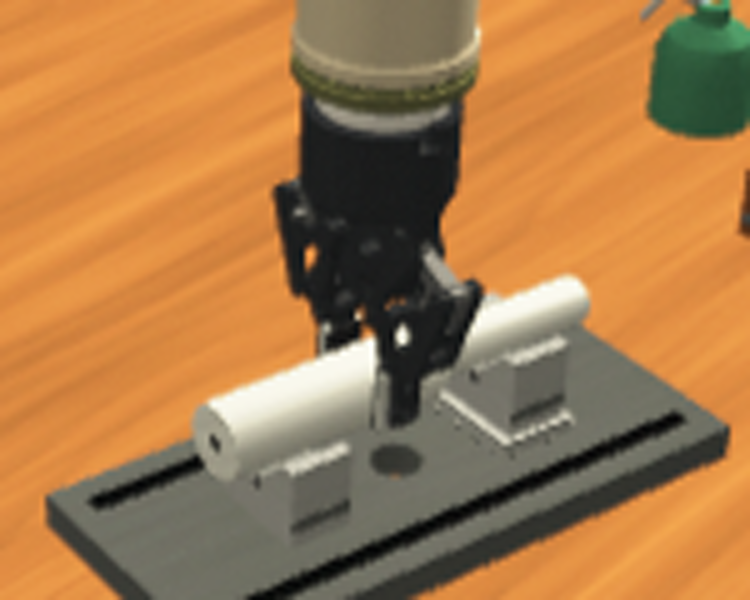

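Request:
step_arm --pt "0 0.001 -0.001 0 0 0 15" --pt "0 0.001 0 0 0 0 15" --pt "0 0.001 0 0 0 0 15" --pt "0 0.001 0 0 0 0 15" --pt "0 0.0005 0 0 0 0 15" --pt "0 0 0 0 0 0 15" --pt "0 0 0 0 0 0 15" --pt "0 0 0 0 0 0 15"

```text
time: 32.48
eef_pos: [0.6139, 0.0282, 0.0563]
tool_rot: [0.446, -0.548, 0.548, -0.446]
ft_force: [0.3, 0.2, -5.4]
width: 0.0385
```

```bash
python3 go.py .614 .028 .0552 -11.7
```

```text
t=32.48 pos [0.6139 0.0282 0.0563] jaw -11.7 tilt -1.0 w 38.5 F [ 0.3  0.2 -5.4]
turn about tool y: 0.00 deg (1 rows) then shift tool x 0.0001 y 0.0011 z 0.0001 rows 1.0
```

Request:
step_arm --pt "0 0.0005 0 0 0 0 15" --pt "0 0.0005 0 0 0 0 15" --pt "0 0.0005 0 0 0 0 15" --pt "0 0 0 0 0 0 15" --pt "0 0 0 0 0 0 15" --pt "0 0 0 0 0 0 15" --pt "0 0 0 0 0 0 15" --pt "0 0 0 0 0 0 15"

```text
time: 33.15
eef_pos: [0.614, 0.0282, 0.0555]
tool_rot: [0.446, -0.548, 0.549, -0.446]
ft_force: [-5.9, -0.6, 5.8]
width: 0.0387
```

Request:
step_arm --pt "0 0 -0.0005 0 0 0 15" --pt "0 0 0 0 0 0 15" --pt "0 0 0 0 0 0 50" --pt "0 0 0 0 0 0 55" --pt "0 0 0 0 0 0 60" --pt "0 0 0 0 0 0 70" --pt "0 0 0 0 0 0 80" --pt "0 -0.005 0 0 0 0 90"

```text
time: 33.82
eef_pos: [0.6128, 0.0282, 0.059]
tool_rot: [-0.447, 0.549, -0.548, 0.446]
ft_force: [-0.0, -0.2, -0.6]
width: 0.0762
```

Request:
step_arm --pt "0 -0.01 0 0 0 0 100" --pt "0 -0.02 0 0 0 0 100" --pt "0 -0.03 0 0 0 0 100" --pt "0 -0.03 0 0 0 0 100" --pt "0.02 -0.03 0 0 0 0 100" --pt "0.03 0 0 0 0 0 100" --pt "0.03 0 0 0 0 0 100" --pt "0.03 0 0 0 0 0 100"

```text
time: 34.48
eef_pos: [0.5912, -0.0804, 0.1817]
tool_rot: [0.446, -0.547, 0.549, -0.447]
ft_force: [0.1, -0.2, -0.7]
width: 0.0855
```

```bash
python3 go.py .4532 -.3277 .2 18; python3 - <<'E'
from h import *
from bench import viewer
for n in("scene","top"):
    d=viewer.snapshot(n);crop(d,*((310,215) if n=="top" else (350,230)),75,60,5,"n_%s.png"%n)
E
```

```text
t=34.48 pos [ 0.5912 -0.0804  0.1817] jaw -11.7 tilt -1.0 w 85.5 F [ 0.1 -0.2 -0.7]
turn about tool y: -29.65 deg (5 rows) then shift tool x 0.1925 y -0.0183 z -0.2077 rows 6.0
```

View pics/n_scene.png

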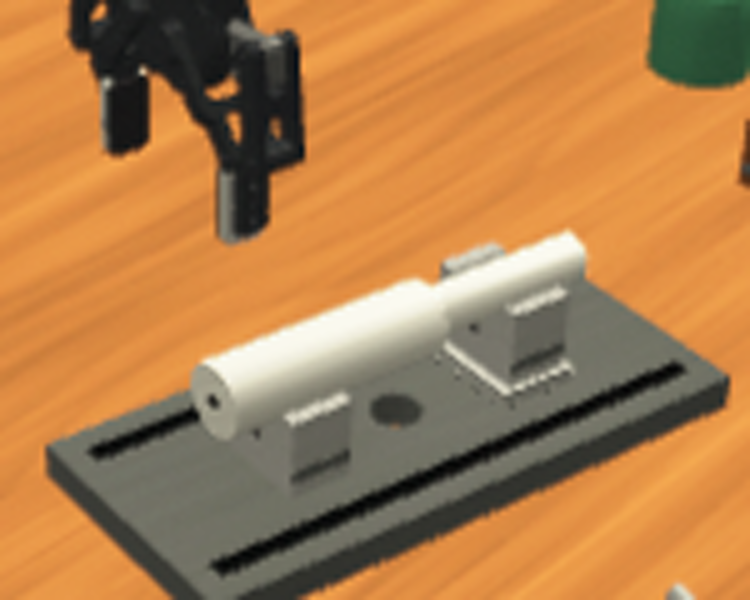

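View pics/n_top.png

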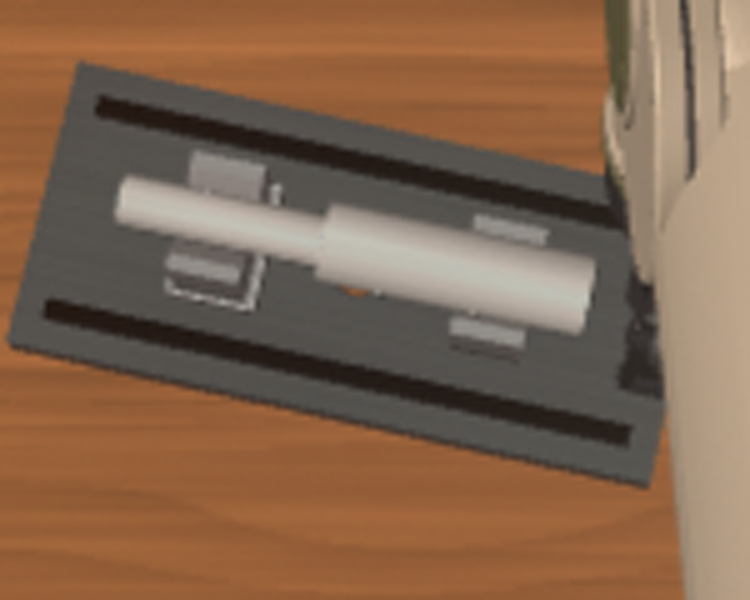

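The shaft lies in both vees, thin end left. Measuring it.

```bash
cat > shaft.py <<'E'
from fit2 import *
from bench import viewer
from scipy.optimize import least_squares
def run():
  for n in("top","scene"):
    d=viewer.snapshot(n);w=world(d)
    c0=np.array([.6175,.0489]);a0=np.radians(78);rel=w[...,:2]-c0;y=rel@[np.cos(a0),np.sin(a0)];l=rel@[np.sin(a0),-np.cos(a0)]
    m=(abs(y)<.125)&(abs(l)<.022)&(w[...,2]>.067)&(w[...,2]<.098)&~((y>.045)&(y<.095)&(w[...,2]<.076));p=w[m]
    def res(x):
        dx,dy=np.cos(x[2]),np.sin(x[2]);r=p[:,:2]-x[:2];yy=r@[dx,dy];ll=r@[dy,-dx]
        rr=np.where(yy>.015,.013,.020);return np.hypot(ll,p[:,2]-x[3]-x[4]*yy)-rr
    x=least_squares(res,[*c0,a0,.0713,0],x_scale=[.01,.01,.1,.01,.05],loss="soft_l1",f_scale=.001).x
    yy=(p[:,:2]-x[:2])@[np.cos(x[2]),np.sin(x[2])];e=np.percentile(yy,[.3,99.7]);o=(e[0]+e[1])/2
    print(n,"fit",x[:2].round(4),"yaw %.2f z %.4f slope %.2fdeg"%(np.degrees(x[2]),x[3],np.degrees(x[4])),"ends",e.round(4),"mid by ends",(x[:2]+o*np.array([np.cos(x[2]),np.sin(x[2])])).round(4))
run()
E
python3 shaft.py
```

```text
top fit [0.6173 0.0513] yaw 78.44 z 0.0710 slope 0.13deg ends [-0.116   0.1122] mid by ends [0.6169 0.0494]
scene fit [0.6192 0.0588] yaw 78.53 z 0.0705 slope 0.23deg ends [-0.1243  0.1057] mid by ends [0.6173 0.0497]
```

Request:
step_arm --pt "0 -0.018 0 0 -5.93 0 100" --pt "0 0 0 0 -5.93 0 100" --pt "0 0 0 0 -5.93 0 100" --pt "0 0 0 0 -5.93 0 100" --pt "0 0 0 0 -5.93 0 100" --pt "0.02 0 -0.022 0 0 0 100" --pt "0.03 0 -0.032 0 0 0 100" --pt "0.03 0 -0.032 0 0 0 100"

```text
time: 35.35
eef_pos: [0.5363, -0.1764, 0.1983]
tool_rot: [-0.573, 0.414, -0.414, 0.573]
ft_force: [1.3, -1.5, -1.2]
width: 0.0855
```

Request:
step_arm --pt "0.03 0 -0.032 0 0 0 100" --pt "0.03 0 -0.032 0 0 0 100" --pt "0.02 0 -0.022 0 0 0 100" --pt "0.012 0 -0.015 0 0 0 100" --pt "0 0 0 0 0 0 100" --pt "0 0 0 0 0 0 100" --pt "0 0 0 0 0 0 100" --pt "0 0 0 0 0 0 100"

```text
time: 36.02
eef_pos: [0.4717, -0.291, 0.1981]
tool_rot: [-0.572, 0.415, -0.415, 0.573]
ft_force: [-0.0, 0.1, 0.1]
width: 0.0851
```

```bash
python3 go.py .4532 -.3277 .02 18;python3 shaft.py; python3 - <<'E'
from h import *
from bench import viewer
d=viewer.snapshot("scene");crop(d,195,275,75,60,5,"o.png")
E
```

```text
t=36.02 pos [ 0.4717 -0.291   0.1981] jaw 18.1 tilt -1.0 w 85.1 F [-0.   0.1  0.1]
turn about tool y: 0.14 deg (1 rows) then shift tool x 0.0291 y 0.1781 z -0.0289 rows 6.0
top fit [0.6172 0.0513] yaw 78.44 z 0.0709 slope 0.03deg ends [-0.1159  0.1125] mid by ends [0.6169 0.0496]
scene fit [0.6192 0.0587] yaw 78.49 z 0.0704 slope 0.32deg ends [-0.1248  0.1046] mid by ends [0.6172 0.0488]
```

View pics/o.png

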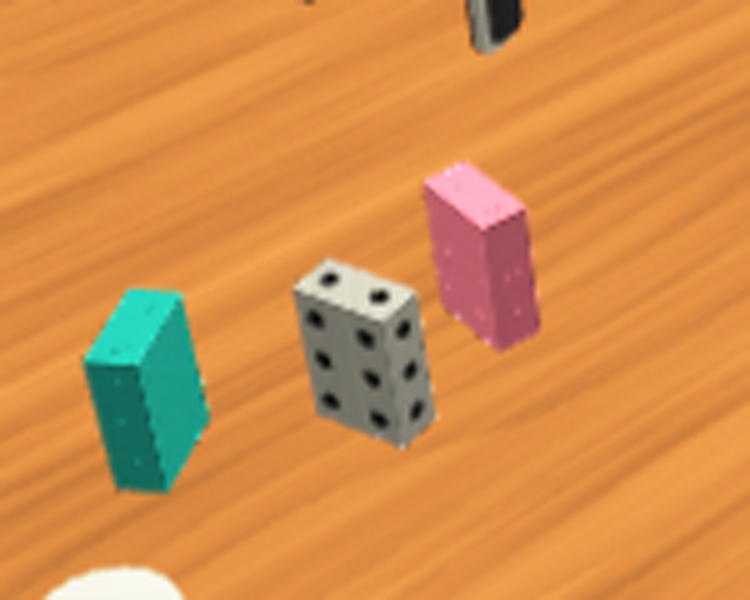

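The shaft's mid is within about 1.5 mm of the hole, slope about 0.2°. The look-alikes are clear of the stop block. Descending on it (grey, with holes).

Request:
step_arm --pt "0.015 0 -0.015 0 0 0 100" --pt "0.014 0 -0.014 0 0 0 100" --pt "0 0 0 0 0 0 100" --pt "0 0 0 0 0 0 100" --pt "0 0.02 0 0 0 0 100" --pt "0 0.025 0 0 0 0 100" --pt "0 0.02 0 0 0 0 100" --pt "0 0.01 0 0 0 0 100"

```text
time: 36.83
eef_pos: [0.4515, -0.3277, 0.1204]
tool_rot: [-0.572, 0.416, -0.414, 0.572]
ft_force: [-0.6, 0.7, -0.0]
width: 0.0855
```

Request:
step_arm --pt "0 0 0 0 0 0 100" --pt "0 0 0 0 0 0 100" --pt "0 0 0 0 0 0 100" --pt "0 0 0 0 0 0 100" --pt "0 0 0 0 0 0 100" --pt "0 0 0 0 0 0 100" --pt "0 0 0 0 0 0 100" --pt "0 0 0 0 0 0 100"

```text
time: 37.5
eef_pos: [0.4518, -0.3296, 0.1231]
tool_rot: [0.572, -0.416, 0.416, -0.572]
ft_force: [-0.1, -0.4, -0.6]
width: 0.0851
```

```bash
python3 go.py .4535 -.3277 .03 18; python3 - <<'E'
from h import *
from bench import viewer
d=viewer.snapshot("scene");crop(d,195,265,75,60,5,"p.png")
E
```

```text
t=37.50 pos [ 0.4518 -0.3296  0.1231] jaw 17.9 tilt -1.0 w 85.1 F [-0.1 -0.4 -0.6]
turn about tool y: -0.05 deg (1 rows) then shift tool x -0.0013 y 0.0931 z 0.0022 rows 3.0
```

View pics/p.png

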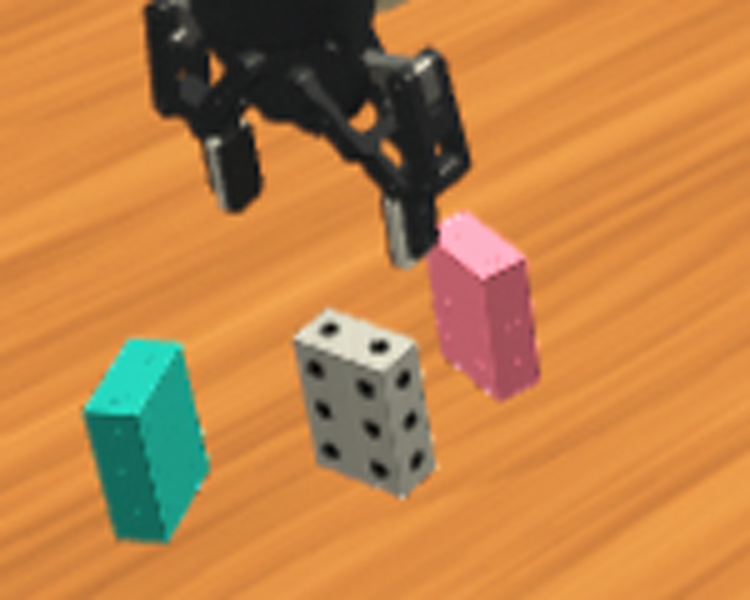

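Request:
step_arm --pt "-0.001 0.015 0.002 0 0 0 100" --pt "0 0.02 0 0 0 0 100" --pt "0 0.02 0 0 0 0 100" --pt "0 0.02 0 0 0 0 100" --pt "0 0.01 0 0 0 0 100" --pt "0 0.006 0 0 0 0 100" --pt "0 0.002 0 0 0 0 100" --pt "0 0 0 0 0 0 100"

```text
time: 38.22
eef_pos: [0.4537, -0.3281, 0.0301]
tool_rot: [-0.572, 0.416, -0.416, 0.572]
ft_force: [0.1, 0.3, 0.5]
width: 0.0852
```

Request:
step_arm --pt "0 0 0 0 0 0 85" --pt "0 0 0 0 0 0 75" --pt "0 0 0 0 0 0 65" --pt "0 0 0 0 0 0 55" --pt "0 0 0 0 0 0 40" --pt "0 0 0 0 0 0 30" --pt "0 0 0 0 0 0 30" --pt "0 0 0 0 0 0 30"

```text
time: 38.88
eef_pos: [0.454, -0.3283, 0.0308]
tool_rot: [0.572, -0.415, 0.416, -0.572]
ft_force: [-0.7, 0.5, 6.7]
width: 0.0505
```

```bash
python3 go.py .4535 -.3277 .03 18; python3 - <<'E'
from h import *
from bench import viewer
d=viewer.snapshot("scene");crop(d,195,265,75,60,5,"q.png")
E
```

```text
t=38.88 pos [ 0.454  -0.3283  0.0308] jaw 18.0 tilt -1.0 w 50.5 F [-0.7  0.5  6.7]
turn about tool y: -0.04 deg (1 rows) then shift tool x -0.0008 y 0.0008 z -0.0002 rows 1.0
```

View pics/q.png

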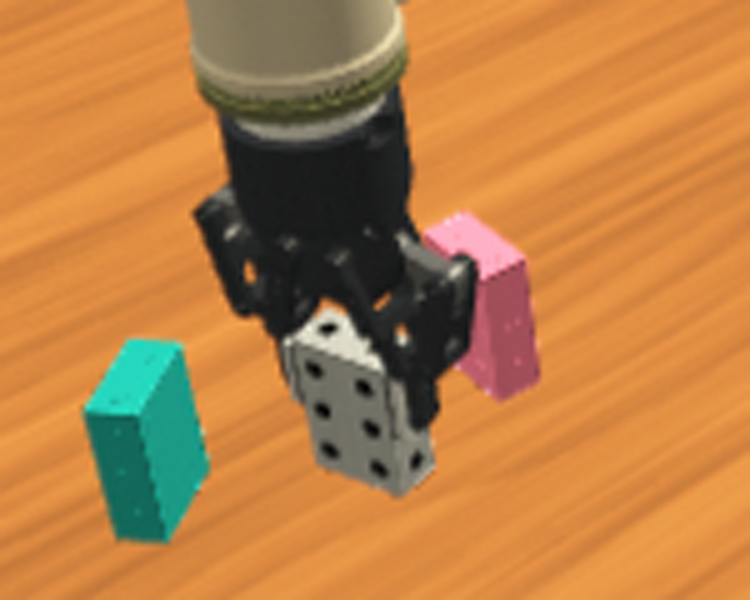

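Request:
step_arm --pt "0 -0.01 0 0 0 0 30" --pt "0 -0.02 0 0 0 0 30" --pt "0 -0.03 0 0 0 0 30" --pt "0 -0.03 0 0 0 0 30" --pt "0 -0.03 0 0 0 0 30" --pt "0 -0.02 0 0 0 0 30" --pt "0 -0.01 0 0 0 0 30" --pt "0 0 0 0 0 0 30"

```text
time: 39.6
eef_pos: [0.4541, -0.3284, 0.182]
tool_rot: [0.572, -0.415, 0.417, -0.572]
ft_force: [1.0, 0.2, -5.4]
width: 0.0504
```

```bash
python3 go.py .6441 .1784 .18 -11.7
```

```text
t=39.60 pos [ 0.4541 -0.3284  0.182 ] jaw 18.0 tilt -1.0 w 50.4 F [ 1.   0.2 -5.4]
turn about tool y: 29.65 deg (5 rows) then shift tool x -0.5348 y 0.0020 z 0.0833 rows 16.0
```

Request:
step_arm --pt "0 0 0 0 5.93 0 30" --pt "0 0 0 0 5.93 0 30" --pt "0 0 0 0 5.93 0 30" --pt "0 0 0 0 5.93 0 30" --pt "0 0 0 0 5.93 0 30" --pt "-0.02 0 0.003 0 0 0 30" --pt "-0.0315 0 0.0049 0 0 0 30" --pt "-0.0315 0 0.0049 0 0 0 30"

```text
time: 40.27
eef_pos: [0.4815, -0.2487, 0.1775]
tool_rot: [-0.446, 0.55, -0.548, 0.445]
ft_force: [0.9, 0.7, -5.9]
width: 0.0504
```

Request:
step_arm --pt "-0.0315 0 0.0049 0 0 0 30" --pt "-0.0315 0 0.0049 0 0 0 30" --pt "-0.0315 0 0.0049 0 0 0 30" --pt "-0.0315 0 0.0049 0 0 0 30" --pt "-0.0315 0 0.0049 0 0 0 30" --pt "-0.0315 0 0.0049 0 0 0 30" --pt "-0.0315 0 0.0049 0 0 0 30" --pt "-0.0315 0 0.0049 0 0 0 30"

```text
time: 40.93
eef_pos: [0.5714, -0.0091, 0.1776]
tool_rot: [-0.447, 0.549, -0.548, 0.446]
ft_force: [1.0, -0.4, -5.3]
width: 0.0505
```

Request:
step_arm --pt "-0.032 0 0.005 0 0 0 30" --pt "-0.032 0 0.005 0 0 0 30" --pt "-0.032 0 0.005 0 0 0 30" --pt "-0.032 0 0.005 0 0 0 30" --pt "-0.032 0 0.005 0 0 0 30" --pt "-0.025 0 0.004 0 0 0 30" --pt "-0.015 0 0.0023 0 0 0 30" --pt "0 0 0 0 0 0 30"

```text
time: 41.6
eef_pos: [0.642, 0.1838, 0.1769]
tool_rot: [-0.449, 0.549, -0.546, 0.447]
ft_force: [-0.8, 0.8, -5.6]
width: 0.0506
```

Request:
step_arm --pt "0 0 0 0 0 0 30" --pt "0 0 0 0 0 0 30" --pt "0 0 0 0 0 0 30" --pt "0 0 0 0 0 0 30" --pt "0 0 0 0 0 0 30" --pt "0 0 0 0 0 0 30" --pt "0 0 0 0 0 0 30" --pt "0 0 0 0 0 0 30"

```text
time: 42.27
eef_pos: [0.6435, 0.1789, 0.1799]
tool_rot: [0.446, -0.548, 0.548, -0.446]
ft_force: [-0.3, -0.3, -5.7]
width: 0.0501
```

```bash
python3 go.py .6441 .1784 .18 -11.7; python3 - <<'E'
from h import *
from bench import viewer
d=viewer.snapshot("scene");crop(d,370,205,75,60,5,"r.png")
E
```

```text
t=42.27 pos [0.6435 0.1789 0.1799] jaw -11.7 tilt -1.0 w 50.1 F [-0.3 -0.3 -5.7]
turn about tool y: -0.01 deg (1 rows) then shift tool x 0.0003 y -0.0001 z 0.0007 rows 1.0
```

View pics/r.png

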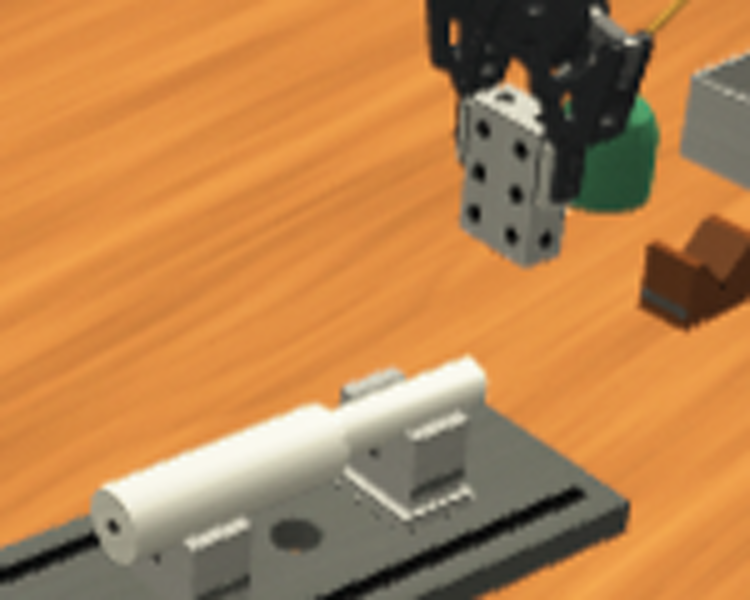

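Request:
step_arm --pt "0 0.01 0.0005 0 0 0 30" --pt "0 0.02 0 0 0 0 30" --pt "0 0.015 0 0 0 0 30" --pt "0 0.01 0 0 0 0 30" --pt "0 0 0 0 0 0 30" --pt "0 0 0 0 0 0 30" --pt "0 0 0 0 0 0 30" --pt "0 0 0 0 0 0 30"

```text
time: 42.98
eef_pos: [0.6446, 0.1792, 0.126]
tool_rot: [0.446, -0.548, 0.549, -0.447]
ft_force: [0.9, 0.6, -4.9]
width: 0.0504
```

```bash
cat > gap.py <<'E'
from h import *
from bench import viewer
import sys
z0,z1=float(sys.argv[1]),float(sys.argv[2])
e=np.array([np.cos(np.radians(78.2)),np.sin(np.radians(78.2))]);n_=np.array([e[1],-e[0]])
d=viewer.snapshot("scene");w=world(d);rel=w[...,:2]-[.617,.0494];y=rel@e;l=rel@n_
m=(y>.11)&(y<.16)&(abs(l)<.022)&(w[...,2]>z0)&(w[...,2]<z1);p=y[m];print("front face y (scene)",np.percentile(p,[1,10,25,50]).round(4),len(p))
q=y[m];A=np.c_[np.ones(m.sum()),l[m],w[m][:,2]];k=(y[m]<np.median(p)+.004)
c=np.linalg.lstsq(A[k],q[k],rcond=None)[0];print("plane: y0 %.4f yaw %.1f tilt %.1f deg"%(np.median(q[k]),np.degrees(c[1]),np.degrees(c[2])))
m=(y>.05)&(y<.125)&(abs(l)<.008)&(w[...,2]>.078)&(w[...,2]<.09);print("thin end y",np.percentile(y[m],[99,99.8]).round(4))
t=viewer.snapshot("top");w=world(t);y=(w[...,:2]-[.617,.0494])@e;l=(w[...,:2]-[.617,.0494])@n_
m=(y>.05)&(y<.125)&(abs(l)<.008)&(w[...,2]>.078)&(w[...,2]<.09);print("thin end y top",np.percentile(y[m],[99,99.8]).round(4))
crop(d,370,205,75,60,5,sys.argv[3]+"_s.png");crop(t,285,200,75,60,5,sys.argv[3]+"_t.png")
E
python3 go.py .6441 .1784 .0508 -11.7; python3 gap.py .105 .16 u
```

```text
t=42.98 pos [0.6446 0.1792 0.126 ] jaw -11.7 tilt -1.0 w 50.4 F [ 0.9  0.6 -4.9]
turn about tool y: 0.00 deg (1 rows) then shift tool x 0.0009 y 0.0752 z -0.0003 rows 3.0
front face y (scene) [0.1183 0.1198 0.1209 0.1216] 234
plane: y0 0.1216 yaw -1.3 tilt -0.1 deg
thin end y [0.1152 0.1174]Traceback (most recent call last):
  File "gap.py", line 12, in <module>
    m=(y>.05)&(y<.125)&(abs(l)<.008)&(w[...,2]>.078)&(w[...,2]<.09);print("thin end y top",np.percentile(y[m],[99,99.8]).round(4))
                                                                                           ~~~~~~~~~~~~~^^^^^^^^^^^^^^^^
    return _quantile_unchecked(
        a, q, axis, out, overwrite_input, method, keepdims, weights)
    return _ureduce(a,
                    func=_quantile_ureduce_func,
    ...<5 lines>...
                    overwrite_input=overwrite_input,
                    method=method)
    r = func(a, **kwargs)
    result = _quantile(arr,
                       quantiles=q,
    ...<2 lines>...
                       out=out,
                       weights=wgt)
    slices_having_nans = np.isnan(arr[-1, ...])
                                  ~~~^^^^^^^^^
IndexError: index -1 is out of bounds for axis 0 with size 0
```

The scene view puts the face about 6 mm beyond the shaft end and square to it. I'll shift 1.5 mm in while lowering.

Request:
step_arm --pt "0.0015 0.01 0 0 0 0 30" --pt "0 0.02 0 0 0 0 30" --pt "0 0.02 0 0 0 0 30" --pt "0 0.012 0 0 0 0 30" --pt "0 0.006 0 0 0 0 30" --pt "0 0.002 0 0 0 0 30" --pt "0 0 0 0 0 0 30" --pt "0 0 0 0 0 0 30"

```text
time: 43.75
eef_pos: [0.6443, 0.1778, 0.0559]
tool_rot: [0.446, -0.548, 0.549, -0.447]
ft_force: [1.0, -0.8, -4.1]
width: 0.0502
```

```bash
sed -i 's/^m=(y>.05).*thin end y top.*$//' gap.py; python3 go.py .6441 .1777 .0508 -11.7; python3 gap.py .09 .14 u
```

```text
t=43.75 pos [0.6443 0.1778 0.0559] jaw -11.7 tilt -1.0 w 50.2 F [ 1.  -0.8 -4.1]
turn about tool y: 0.00 deg (1 rows) then shift tool x 0.0001 y 0.0051 z -0.0002 rows 1.0
front face y (scene) [0.1139 0.1164 0.1193 0.122 ] 160
plane: y0 0.1202 yaw -0.5 tilt -3.6 deg
thin end y [0.1227 0.1227]
```

View pics/u_s.png

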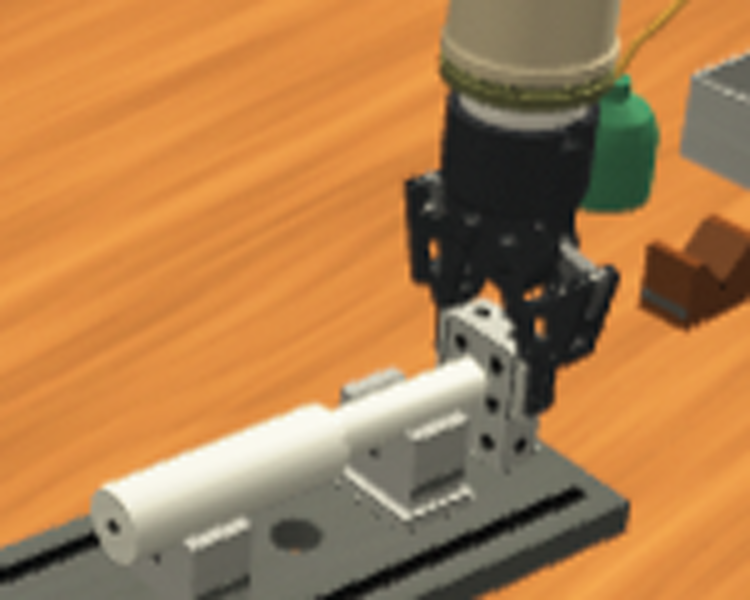

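The stop hangs just in front of the thin end, with nothing disturbed. Setting it down.

Request:
step_arm --pt "0 0.001 0 0 0 0 30" --pt "0 0.001 0 0 0 0 30" --pt "0 0.001 0 0 0 0 30" --pt "0 0.001 0 0 0 0 30" --pt "0 0.0005 0 0 0 0 30" --pt "0 0 0 0 0 0 30" --pt "0 0 0 0 0 0 30" --pt "0 0 0 0 0 0 30"

```text
time: 44.52
eef_pos: [0.6437, 0.1775, 0.0509]
tool_rot: [0.446, -0.548, 0.548, -0.447]
ft_force: [-4.1, -1.5, 6.6]
width: 0.0505
```

```bash
python3 go.py .6441 .1777 .0508 -11.7
```

```text
t=44.52 pos [0.6437 0.1775 0.0509] jaw -11.7 tilt -1.0 w 50.5 F [-4.1 -1.5  6.6]
turn about tool y: 0.00 deg (1 rows) then shift tool x -0.0003 y 0.0001 z 0.0003 rows 1.0
```

Standing on the plate. Releasing and rising straight up.

Request:
step_arm --pt "0 0 0 0 0 0 60" --pt "0 0 0 0 0 0 65" --pt "0 0 0 0 0 0 75" --pt "0 0 0 0 0 0 85" --pt "0 0 0 0 0 0 100" --pt "0 -0.01 0 0 0 0 100" --pt "0 -0.02 0 0 0 0 100" --pt "0 -0.03 0 0 0 0 100"

```text
time: 45.18
eef_pos: [0.6423, 0.1769, 0.1091]
tool_rot: [-0.448, 0.549, -0.548, 0.445]
ft_force: [1.0, -0.1, 0.1]
width: 0.0854
```

Request:
step_arm --pt "0 -0.03 0 0 0 0 100" --pt "0 -0.03 0 0 0 0 100" --pt "0 -0.02 0 0 0 0 100" --pt "0 0 -0.02 0 0 0 100" --pt "0 0 -0.03 0 0 0 100" --pt "0 0 -0.03 0 0 0 100" --pt "0 0 -0.03 0 0 0 100" --pt "0 0 -0.03 0 0 0 100"

```text
time: 45.85
eef_pos: [0.5052, 0.2062, 0.1909]
tool_rot: [0.446, -0.548, 0.549, -0.447]
ft_force: [-0.4, 0.2, 0.9]
width: 0.0855
```

Request:
step_arm --pt "0.03 0 0 0 0 0 100" --pt "0.03 0 0 0 0 0 100" --pt "0.04 0 0 0 0 0 100" --pt "0.04 0 0 0 0 0 100" --pt "0.04 0 0 0 0 0 100" --pt "0.04 0 0 0 0 0 100" --pt "0.04 0 0 0 0 0 100" --pt "0.02 0 0 0 0 0 100"

```text
time: 46.52
eef_pos: [0.4486, -0.073, 0.1912]
tool_rot: [0.445, -0.549, 0.55, -0.445]
ft_force: [0.6, -0.0, 0.6]
width: 0.0849
```

```bash
python3 go.py .44 0 .2 -11.7; python3 shaft.py; python3 gap.py .022 .098 v; python3 - <<'E'
from fit2 import *
from bench import viewer
for n in("top","scene"):
    d=viewer.snapshot(n);w=world(d)
    for k,c,a,b,r in(("stop",(.643,.178),.092,.104,.045),("VA",(.631,.117),.070,.079,.04),("VB",(.603,-.02),.06,.069,.04)):
        p=sel(w,c,r,a,b)
        if len(p)>5: print(n,k,rect(p))
    print(n,"tin",rect(sel(w,(.523,-.497),.06,.038,.055)))
E
```

```text
t=46.52 pos [ 0.4486 -0.073   0.1912] jaw -11.9 tilt -1.0 w 84.9 F [ 0.6 -0.   0.6]
turn about tool y: -0.24 deg (1 rows) then shift tool x -0.0697 y -0.0088 z -0.0232 rows 2.0
top fit [0.6173 0.0514] yaw 78.28 z 0.0713 slope 0.39deg ends [-0.1133  0.122 ] mid by ends [0.6182 0.0556]
scene fit [0.6189 0.0582] yaw 78.60 z 0.0711 slope 0.93deg ends [-0.1236  0.1148] mid by ends [0.6181 0.0539]
front face y (scene) [0.1115 0.1168 0.1191 0.1206] 278
plane: y0 0.1200 yaw -0.8 tilt -0.2 deg
thin end y [0.123  0.1234]
top stop c=(642.2,178.2) size=51.1x25.2 longdir=-12.1deg zmed=95.8 n=223
top VA c=(628.7,116.4) size=67.3x66.1 longdir=37.6deg zmed=74.5 n=242
top VB c=(602.9,-19.1) size=62.0x35.4 longdir=-10.6deg zmed=64.5 n=116
top tin c=(523.8,-498.0) size=61.8x60.0 longdir=88.7deg zmed=44.6 n=511
scene stop c=(644.5,178.4) size=52.3x28.8 longdir=-16.7deg zmed=95.4 n=120
scene VA c=(632.8,115.7) size=67.8x67.1 longdir=-61.0deg zmed=74.0 n=172
scene VB c=(626.3,-24.8) size=65.1x18.2 longdir=80.1deg zmed=64.2 n=94
scene tin c=(525.0,-498.3) size=64.1x60.7 longdir=-5.0deg zmed=43.9 n=620
```

```bash
python3 - <<'E'
import cv2,numpy as np
a=cv2.imread("pics/v_s.png");b=cv2.imread("pics/v_t.png");c=np.hstack([a,b]);cv2.imwrite("pics/v_both.png",cv2.resize(c,(800,320),interpolation=cv2.INTER_AREA))
E
```

```text
(no output)
```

View pics/v_both.png

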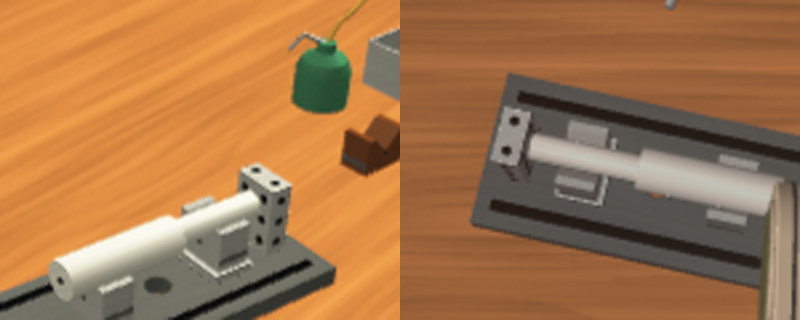

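Both views show the stop upright and square, about 131.5 mm from the shaft mid (gap about 4 mm). The end figures of this last shaft fit are polluted by stop points, but the axis is unchanged. One clean re-check with the arm out of the way.

Request:
step_arm --pt "0.03 0 0 0 0 0 100" --pt "0.04 0 0 0 0 0 100" --pt "0.04 0 0 0 0 0 100" --pt "0.03 0 0 0 0 0 100" --pt "0.02 0 0 0 0 0 100" --pt "0 0 0 0 0 0 100" --pt "0 0 0 0 0 0 100" --pt "0 0 0 0 0 0 100"

```text
time: 47.48
eef_pos: [0.4182, -0.2233, 0.1904]
tool_rot: [-0.447, 0.548, -0.548, 0.447]
ft_force: [0.9, 0.5, -0.3]
width: 0.0853
```

```bash
sed -i 's/abs(y)<.125)/y>-.125)\&(y<.1165)/' shaft.py; python3 shaft.py; python3 - <<'E'
from h import *
from bench import viewer
d=viewer.snapshot("top");cv2.imwrite("pics/fin.png",cv2.resize(d["pixels"][130:290,60:380,::-1],None,fx=2.5,fy=2.5,interpolation=cv2.INTER_CUBIC))
E
```

```text
top fit [0.6172 0.0512] yaw 78.51 z 0.0709 slope -0.06deg ends [-0.1159  0.1127] mid by ends [0.6169 0.0497]
scene fit [0.6191 0.0586] yaw 78.51 z 0.0704 slope 0.30deg ends [-0.1243  0.1051] mid by ends [0.6172 0.0492]
```

View pics/fin.png

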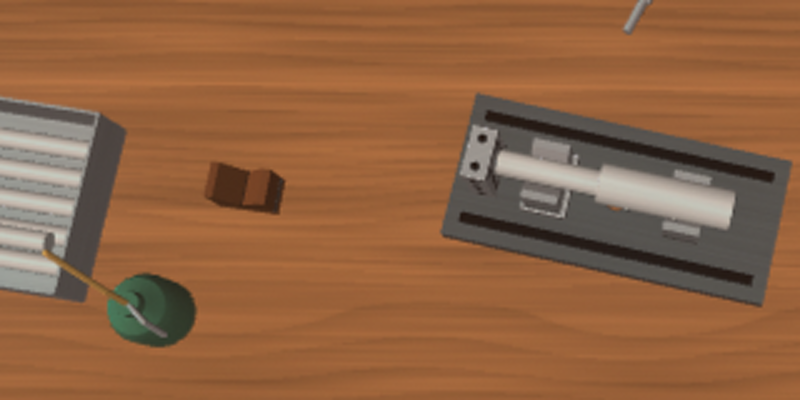

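Everything is in place: the shaft is level, the stop is at the thin end, and the oil can and brown look-alike are where they were.

```bash
python3 -c "
from bench import robot
print(robot.job_done())"
```

```text
the job is handed in; nothing more can be done
None
```

The shaft is set up on the drilling plate, and I handed the job in after about 48 s. No verdict is reported back.

**What I did:** I laid the packing and one V-block left of the hole and the other V-block right of it. The shaft lies in both vees with its thin end left on the packed block. The stop block stands at that end, and the gripper has let go and moved clear.

**Last checks:**

| Item | Measured (camera) | Allowed |
|---|---|---|
| Packing and V-block on it | about 69 mm left of the hole, 2 mm off the line | within 12 mm |
| Other V-block | about 70 mm right of the hole | within 12 mm |
| Shaft mid-length | within about 1.5 mm of the hole | within 12 mm |
| Shaft level | −0.1° (top view), 0.3° (scene view) | 2° |
| Shaft direction against the plate | about 0.5° | 6° |
| Stop block from shaft mid | about 131.5 mm, gap about 4 mm | gap under 10 mm |
| Stop block squareness | about 1° | 11° |

The tin measured within about 2 mm of its starting position. I checked the oil can only by eye in the pictures, where it is upright and shows no movement.

**Checks that disagreed:**
- The two cameras differed by 1–3 mm on most points, which matches their stated calibration.
- In one shaft fit the stop block's points got mixed in and shifted the mid-length by several millimetres. A clean refit agreed with the earlier one.
- The final outline fits of the V-blocks were mostly spoiled by the shaft lying over them. Their positions above come from before the shaft was laid, and the later pictures show no shift.

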